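# Hold a new brake pad in the one-hand clamp

## Robot

A 6-joint arm with a two-finger parallel gripper is mounted at the origin on the work surface. World frame = base frame: x ahead of the robot, y to its left, z up, the work surface at z = 0. Lengths are in m, angles in rad, forces in N, time in s.
With the tool pointing down it reaches from about 0.375 to 0.975 m from the base axis. Payload 3.8 kg.
Tool frame: the origin (TCP) lies midway between the tips of the shut fingers; the grasp point (between the pads) lies behind it (grip_depth is the z of the grasp point in the tool frame, in m); z points along the fingers, y is the line along which they close (so a half turn about z gives the same grasp; the last joint's range is limited). The gripper opens to 85 mm and grips with 20 to 120 N. Pads are 22 mm wide; open, the fingers measure 114 mm over their backs; the gripper's body (76 mm by 85 mm) begins 54 mm behind the grasp point. The pads swing forward as they close: fully open they stand 13 mm farther back than shut.
Start: joints at [-1.362, 0.264, 1.604, -0, 1.274, -0.037], TCP at [0.164, -0.655, 0.231] pointing down, gripper open.
Joint ranges: [-2.63, 2.63], [-0.94, 2.18], [0.31, 2.57], [-1.31, 4.45], [0, 2.66], [-2.55, 2.55]. Speed limits (rad/s): [2.57, 2.57, 3.14, 3.14, 3.14, 3.14].

## Interface

Orientations are given as a rotation vector (axis times angle).
In Python, from bench import get_obs, camera, sign_off, grip_depth gives the robot as it stands.
- The arm moves only by the tool apply_moves, never from a script. Its argument "motion" is a list of rows, each an object of numbers: "claw": the opening in per cent of the stroke, from 0 (shut) to 100 (fully open); "tx", "ty", "tz": the shift along the tool's x, y, z in mm; "ax", "ay", "az": the turn, a rotation vector about the tool's x, y, z in rad. In form: [{"claw": .., "tx": .., "ty": .., "tz": .., "ax": .., "ay": .., "az": ..}, ...]. A call has exactly 8 rows; each row shifts and turns the commanded pose from where the row before left it, along the tool's axes as they then stand; what a row does not reach is not made up. A row lasts 1/10 s, in which the tool goes at most 50 mm and 8.59 degrees, less where a joint would pass 70% of its speed; a pose out of reach is approached as far as the arm can. A call is refused whole if a number of a shift passes 50 or a number of a turn 0.15, either way. A call with a gripper value outside its range is refused whole. The fingers move at their own pace and stop on an object; "newtons" is the grip in N (left out, the last holds). Time passes only in rows, so rows that do not move let the fingers close, or fill a call up. It gives the time, the measured TCP pose, the force, the opening and the grip force at its end, in the units of the state.
- get_obs(): the state, without advancing time (a new reading comes with each control period).
- camera(name): name is "scene" or "side" or "wrist"; returns a dict with "pixels" (400x640x3 uint8, red, green, blue), "camera_matrix" (3x3 intrinsics, pixels), "position" and "orientation" of the camera in the world. Camera axes: x right, y up, looking along -z (the intrinsics and any distortion apply to the point x, -y, -z); pixel columns grow to the right and rows downward; lengths in m; the calibration is good to about 2 mm. A picture is of the moment at which its call begins. There is no depth.
- sign_off(): hands the job in; it is judged then, once.
The state is a dict: "time": time; "q": joint angles; "joint_velocities": joint speeds; "joint_torque": joint torques, N m; "ee_pos": TCP position; "tcp_rot": TCP orientation; "wrist_force": force on the tool from outside, world axes, zero at the start; "moment": the same for the moment, N m; "gripper_width": finger opening in m; "grasp_force": force on a finger pad.
Only numpy, scipy, OpenCV 4.12 (cv2) and the standard library are available. Lean on these libraries where they do the work, as an engineer would, in place of code of your own. Each camera call takes 0.05 s, during which the arm holds its last target. There are 200 camera calls.

## Task

Fold both flaps of the carton right back, lift the new brake pad out and stand it upright on its long edge on the bench between the two jaws of the bar clamp, flat side towards the jaws. Then squeeze the clamp's trigger against its grip, stroke after stroke (do not shove the jaw along by hand), until the rubber faces bear on the pad from both sides, and stay there holding the trigger in so that I can file the pad's ears: lightly, for the lining chips if it is squeezed hard. Finish while still holding, your fingers only on the clamp, and leave the hub, the screwdriver and the spray can where they are.

Things in the scene. Friction and masses are not known exactly. Their poses are not given: they have to be found in the camera images.
- carton: Small cardboard carton, fixed to the bench: 140 mm along its x, 96 mm along its y, 58 mm high, walls and floor 3 mm. Origin: centre of its underside, z up. A folded insert 14 mm high leaves a slot 22 mm wide along x in the middle of the floor, in which the pad stands. Its two end flaps already hang outside; the two side flaps stand half up over the contents.
- flap_left (a joint): Angle (rad) of the top flap on the carton's +y rim (hinge line at y = 48 mm, z = 60 mm, along x): 136 mm long, 47 mm wide, 2.5 mm thick. 0 = shut level over the box, 1.57 = upright, 2.7 = folded right back. Starts half up (0.9 to 1.15), stays where it is left; a light push on its inner side swings it out.
- flap_right (a joint): The same for the flap on the carton's -y rim (hinge line at y = -48 mm, z = 60 mm); it also grows as the flap swings up and outward.
- pad: New disc brake pad standing on its long edge: steel backing plate (its -x side) and dark lining (+x side), together 17 mm thick along its x; 92 mm long along its y (110 mm over the ears); plate 50 mm high, lining 46 mm. About 0.3 kg. Origin: centre of the lower edge, half way through the thickness; z up. It starts in the carton, length along the carton's x, lower edge 3 mm above the bench.
- clamp: One-hand ratchet bar clamp lying loose on its side on the bench, 26 mm high, about 0.6 kg: housing, fixed jaw and grip. Origin: on the bench under the bar's centre line, in the plane of the fixed jaw's rubber face. x runs along the bar (18 mm wide, z 10 to 16 mm) to the moving jaw, y to the jaw tips, z up. The housing spans x -63 to -1 mm, y -22 to 42 mm, the jaw y to 92 mm, the grip y to -87 mm.
- clamp_bar: Toothed bar with the moving jaw (y -14 to 92 mm, 26 mm high). Origin: under the bar's centre line, in the plane of the moving jaw's unsquashed rubber face; axes as the clamp's. The face looks along -x, y 52 to 88 mm, z 1 to 25 mm. Its x in the clamp's frame is the gap (46 to 58 mm at first). A full stroke draws it in 10 mm (the first 5 to 12); let out, a brake holds it (up to about 8 N).
- clamp_trigger (a joint): Angle of the trigger (rad): 0 = let out (a spring returns it), 0.40 = fully in, 28 mm at the fingers. Squeezing takes 7 to 10 N for the spring, 8 N for the bar's brake and 0.45 N for each newton at the jaws. The jaw draws in 0.45 mm per mm of squeeze after 5 mm of lost motion (up to 11 mm in the first stroke and after short strokes; teeth 5 mm apart).
- clamp_face (a joint): How far the soft rubber face of the moving jaw is squashed (m): 0 = not touched, 3.5 N for each mm. A light hold is 2 to 6 mm (7 to 21 N); the lining chips beyond 8 mm.
- hub: Bystander: dark steel wheel hub, flange 124 mm across, 30 mm high, at the far side of the bench. Origin: centre of its underside.
- screwdriver: Bystander: screwdriver with a yellow handle, 200 mm long, lying near the robot. Origin at its middle, underside.
- spray_can: Bystander: grey spray can, 60 mm across and 150 mm high, upright. Origin: centre of its underside.
- fixed_face (a point): Centre of the fixed jaw's rubber face (36 mm along y, z 1 to 25 mm), at clamp x = 0, y = 70 mm, z = 13 mm; it looks along +x. Axes as the clamp's. The pad, 110 mm long, stands beside the bar with its middle at about y = 70 mm.
- clamp_grasp (a point): Where to squeeze: half way between the grip's back and the front of the let-out trigger, clamp x = -27.5 mm, y = -48 mm, z = 13 mm; axes as the clamp's. Across x 66 mm wide (38 mm when fully in); both parts 20 mm or more high. Trigger in front (+x), grip behind (-x), each with a small lip beyond y = -65 mm. The loose clamp centres itself between closing fingers and creeps some mm to +y a stroke.
There are look-alikes about, which are no part of the job. Of the things that look like the pad, the smaller one is meant. Of the things that look like the carton, the smaller one is meant.

How it is judged:
On the way, in this order (a step that is already met when the one before it is completed fails the run):
1. both carton flaps are folded back past upright (value of joint each of flap_left, flap_right above 1.75 rad), for 0.1 s.
2. the pad stands on the bench between the open jaws, let go (x of pad in the frame of clamp above 0.004 m and x of pad in the frame of clamp_bar below -0.004 m and y of pad in the frame of clamp between 0.045 and 0.095 m and height (world z) of pad below 0.006 m and angle between pad's own z axis and vertical below 0.25 rad and contact force between the fingers and pad below 0.3 N), for 0.1 s.
At the end, for the whole second after the job is handed in: Fingers, only on the clamp (over 4 N), hold the trigger in (over 0.035 rad); moving jaw presses the pad with 4.5 to 28 N on the fixed jaw; pad upright (0.15 rad) on the bench, square to the bar (0.12 rad), within 25 mm of the jaws' middle, at rest; flaps beyond 1.6 rad (contact force between clamp_bar and pad between 4.5 and 28 N and x of pad in the frame of clamp between 0.006 and 0.012 m and y of pad in the frame of clamp between 0.045 and 0.095 m and angle between the x axis of pad and the x axis of clamp, either way round below 0.12 rad and angle between pad's own z axis and vertical below 0.15 rad and height (world z) of pad below 0.008 m and linear speed of pad below 0.02 m/s and value of joint clamp_trigger above 0.035 rad and contact force between the fingers and clamp above 4 N and contact force between the fingers and pad below 0.3 N and value of joint each of flap_left, flap_right above 1.6 rad); the arm keeps its last pose, push and grip.
It fails at once if the pad is squeezed so hard that the lining chips (rubber face squashed beyond 8.3 mm) (value of joint clamp_face above 0.0083 m).
It fails at once if the pad is knocked over (angle between pad's own z axis and vertical above 0.8 rad).
It fails at once if a bystander is moved by more than 30 mm (distance of any of hub, screwdriver, spray_can from where it was at the start of the episode above 0.03 m).
It fails at once if the moving jaw is shoved along directly instead of with the trigger (over 10 N from fingers or arm) (contact force between any of the fingers, the arm and clamp_bar above 10 N).
It also fails if it takes over 72 s, if anything falls off the work surface, if the arm or the gripper's body presses on something with over 40 N, if the wrist force passes 120 N, or if a joint passes its speed limit or range.

## Working session

There is one attempt and no reset: what is moved stays moved. The work goes in short steps, Python scripts to look and compute and a tool call to move; the robot and the scene stay as the last step left them, time stands still between calls to the robot, and variables do not carry over. Pictures are saved under pics/ and viewed, at most 10 in all, crops included, and the job is handed in when it is done.

Besides the shell and the picture viewer there is one more tool, called after "Call:" in YAML: its name, and indented under it one key for each argument. apply_moves: Moves the arm, as the interface text tells. Its arguments: {"type":"object","properties":{"motion":{"type":"array"},"newtons":{"type":"number"}},"required":["motion"]}

```bash
ls; mkdir -p pics
cat > h.py <<'E'
import numpy as np, cv2
from scipy.spatial.transform import Rotation as R
from bench import get_obs, camera, sign_off, grip_depth
def rot(o):
    o=np.array(o,float)
    return o if o.shape==(3,3) else (R.from_quat(o).as_matrix() if o.size==4 else R.from_rotvec(o).as_matrix())
def ray(c,u,v):
    K=np.array(c["camera_matrix"]); d=np.linalg.inv(K)@[u,v,1]
    d=np.array([d[0],-d[1],-d[2]]); return np.array(c["position"]),rot(c["orientation"])@d
def onz(c,u,v,z):
    p,d=ray(c,u,v); return p+d*(z-p[2])/d[2]
def proj(c,P):
    q=rot(c["orientation"]).T@(np.array(P)-c["position"]); q=np.array(c["camera_matrix"])@[q[0],-q[1],-q[2]]; return q[:2]/q[2]
def save(c,n): cv2.imwrite("pics/"+n,cv2.cvtColor(c["pixels"],cv2.COLOR_RGB2BGR))
def grab(name,n):
    import pickle
    c=camera(name); save(c,n+".png"); pickle.dump(c,open(n+".pkl","wb")); return c
def load(n):
    import pickle; return pickle.load(open(n+".pkl","rb"))
E
python3 - <<'E'
from h import *
for n in ["scene","side","wrist"]:
    c=grab(n,n+"0"); print(n,c["position"],c["orientation"],np.array(c["camera_matrix"]).tolist(),[k for k in c])
print(get_obs(),grip_depth)
E
```

```text
pics
scene [1.38835681 0.05913476 0.66193279] [0.7861837  0.65878774 1.28247631] [[404.3622937719575, 0.0, 316.19746082521704], [0.0, 404.3622937719575, 202.3796508592134], [0.0, 0.0, 1.0]] ['pixels', 'camera_matrix', 'position', 'orientation']
side [ 0.42332049 -0.6031582   0.61205784] [ 0.99154442 -0.11681588 -0.20449323] [[375.9205008395921, 0.0, 325.76192874258766], [0.0, 375.9205008395921, 204.60240791243035], [0.0, 0.0, 1.0]] ['pixels', 'camera_matrix', 'position', 'orientation']
wrist [ 0.23025332 -0.63751309  0.37165384] [-0.23111751  0.18194274 -1.31596164] [[291.15874095629573, 0.0, 317.6442857070819], [0.0, 291.15874095629573, 198.58386810667267], [0.0, 0.0, 1.0]] ['pixels', 'camera_matrix', 'position', 'orientation']
{'time': 0.15, 'q': array([-1.36191462e+00,  2.64567257e-01,  1.60507777e+00, -1.08627641e-05,
        1.27370401e+00, -3.68689355e-02]), 'joint_velocities': array([ 0.00111414, -0.00285847, -0.00333674, -0.00228476, -0.00038606,
        0.00246536]), 'joint_torque': array([-4.05057654e-05, -5.15906060e+01, -3.67959344e+01, -4.93089908e-05,
        8.13454448e-03,  6.75047687e-06]), 'ee_pos': array([ 0.1641126 , -0.65415227,  0.23024726]), 'tcp_rot': array([-3.11616962e+00, -3.84844145e-01,  2.53102505e-04]), 'wrist_force': array([ 0.22920143,  0.36424205, -0.15665314]), 'moment': array([0.00784308, 0.05636015, 0.02441055]), 'grasp_force': 0.0, 'gripper_width': 0.08584280915245607} -0.0187
```

View pics/scene0.png

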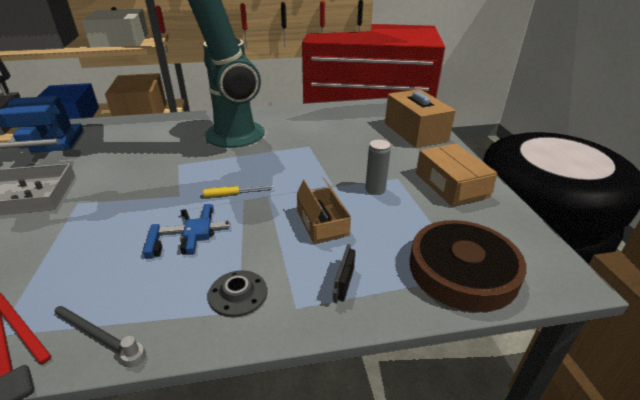

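View pics/side0.png

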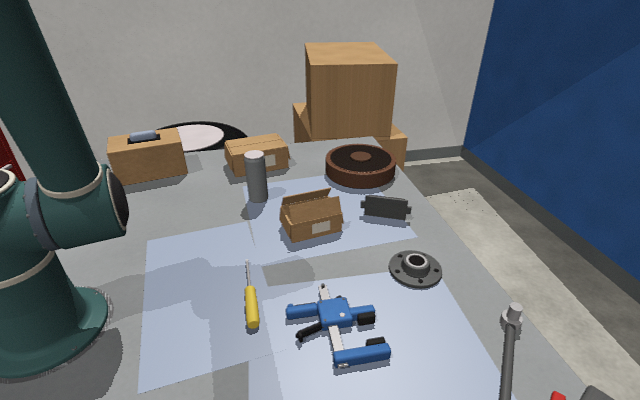

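The scene view shows the open carton at (325,212) and the clamp at (190,230), with its jaw tips toward the camera. The side view shows the carton at (311,215) and the clamp at (335,325), moving jaw (362,353) and trigger (310,332). The larger pad at (345,275) in the scene view is the decoy.

Run:
```python
from h import *
s=load("scene0")["pixels"]; d=load("side0")["pixels"]
def cr(im,x,y,w,h): return cv2.resize(im[y:y+h,x:x+w],(400,300),interpolation=cv2.INTER_CUBIC)
a=np.vstack([np.hstack([cr(d,270,180,92,69),cr(d,275,275,128,96)]),np.hstack([cr(s,280,170,92,69),cr(s,135,190,108,81)])])
cv2.imwrite("pics/crop0.png",a[:,:,::-1])
for n in ("scene0","side0"):
    c=load(n); hsv=cv2.cvtColor(c["pixels"],cv2.COLOR_RGB2HSV)
    m=cv2.inRange(hsv,(100,150,40),(125,255,255)); 
    cs,_=cv2.findContours(m,cv2.RETR_EXTERNAL,cv2.CHAIN_APPROX_NONE)
    for k in cs:
        if 60<cv2.contourArea(k)<5000: print(n,cv2.contourArea(k),cv2.boundingRect(k),cv2.minAreaRect(k))
```

```text
scene0 244.0 (144, 225, 15, 33) ((151.29412841796875, 240.8235626220703), (10.186494827270508, 33.95498275756836), 14.03624439239502)
scene0 621.5 (184, 205, 29, 49) ((196.70001220703125, 228.59999084472656), (24.74873924255371, 50.77027130126953), 8.13010311126709)
scene0 3098.0 (0, 84, 93, 68) ((46.941375732421875, 118.29655456542969), (64.02806091308594, 94.33967590332031), 85.2363510131836)
side0 769.0 (334, 343, 57, 25) ((361.7685241699219, 354.68792724609375), (16.451679229736328, 57.233299255371094), 79.99201965332031)
side0 718.0 (286, 298, 89, 32) ((330.5595703125, 313.7571105957031), (29.567485809326172, 87.33456420898438), 81.52884674072266)
```

View pics/crop0.png

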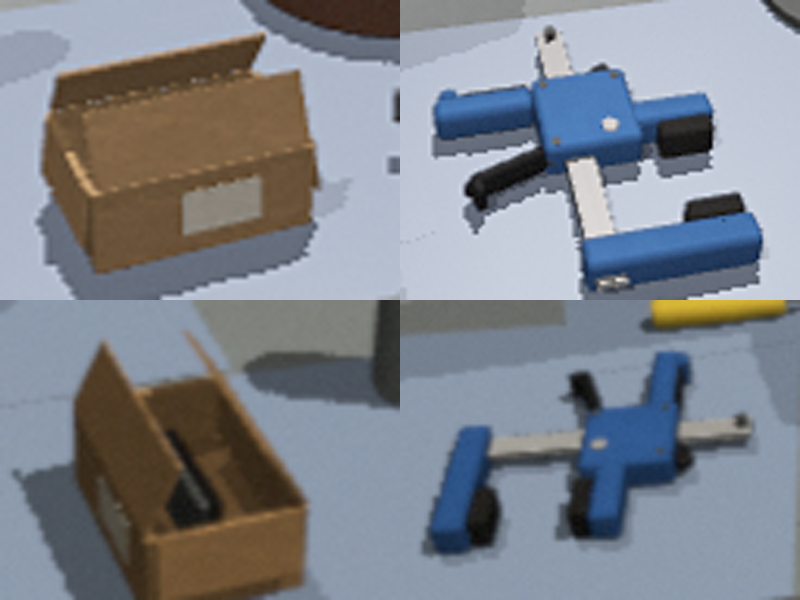

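Run:
```python
from h import *
s=load("scene0"); d=load("side0")
f=4.348
D=lambda x,y,z,k=f,ox=270,oy=180: onz(d,ox+x/k,oy+y/k,z)
S=lambda x,y,z,k=f,ox=280,oy=170: onz(s,ox+x/k,oy+y/k,z)
for P in [D(95,190,.058),D(305,150,.058),D(45,118,.058),D(97,272,0),D(315,222,0)]: print("side carton",P.round(3))
for P in [S(160,240,.058),S(303,205,.058),S(140,90,.058),S(215,75,.058)]: print("scene carton",P.round(3))
k=3.125;E=lambda x,y,z: D(x,y,z,k,275,275)
for n,P in dict(hs_tl=E(540,90,.026),hs_tr=E(622,75,.026),bar_end=E(548,35,.016),bar_hous=E(588,160,.016),jaw_n_r=E(755,228,.026),mjaw_near_l=E(590,262,.026),mj_far_l=E(583,240,.026),mj_far_r=E(745,212,.026),grip_end=E(440,108,.026),fj_tip_far=E(710,97,.026),trig_end=E(475,195,.02)).items(): print(n,P.round(3))
k=3.704
F=lambda x,y,z: S(x,y,z,k,135,190)
for n,P in dict(mj_base=F(463,130,.026),mj_base2=F(490,130,.026),mj_tip1=F(436-400+400-0,240,.026)).items(): pass
F=lambda x,y,z: S(x-400,y-300,z,k,135,190)
for n,P in dict(mj_base_out=F(463,430,.026),mj_base_in=F(490,430,.026),mj_tip_out=F(433,540,.026),mj_tip_in=F(466,540,.026),bar_left=F(490,450,.016),bar_hous=F(583,443,.016),bar_end=F(748,428,.016),hs_tl=F(588,410,.026),hs_tr=F(678,403,.026),fj_tip_r=F(618,527,.026),fj_tip_l=F(592,527,.026),trig=F(578,378,.02),gripend=F(655,355,.026),gripend2=F(690,355,.026)).items(): print("S",n,P.round(3))
```

```text
side carton [0.515 0.163 0.058]
side carton [0.644 0.176 0.058]
side carton [0.496 0.245 0.058]
side carton [0.513 0.16  0.   ]
side carton [0.653 0.18  0.   ]
scene carton [0.65  0.192 0.058]
scene carton [0.633 0.276 0.058]
scene carton [0.503 0.205 0.058]
scene carton [0.494 0.254 0.058]
hs_tl [ 0.789 -0.139  0.026]
hs_tr [ 0.848 -0.139  0.026]
bar_end [ 0.825 -0.086  0.016]
bar_hous [ 0.796 -0.19   0.016]
jaw_n_r [ 0.859 -0.262  0.026]
mjaw_near_l [ 0.754 -0.261  0.026]
mj_far_l [ 0.758 -0.247  0.026]
mj_far_r [ 0.86  -0.251  0.026]
grip_end [ 0.718 -0.138  0.026]
fj_tip_far [ 0.894 -0.168  0.026]
trig_end [ 0.714 -0.201  0.02 ]
S mj_base_out [ 0.538 -0.208  0.026]
S mj_base_in [ 0.542 -0.19   0.026]
S mj_tip_out [ 0.648 -0.21   0.026]
S mj_tip_in [ 0.651 -0.19   0.026]
S bar_left [ 0.551 -0.191  0.016]
S bar_hous [ 0.554 -0.13   0.016]
S bar_end [ 0.557 -0.019  0.016]
S hs_tl [ 0.53  -0.126  0.026]
S hs_tr [ 0.533 -0.066  0.026]
S fj_tip_r [ 0.656 -0.098  0.026]
S fj_tip_l [ 0.653 -0.114  0.026]
S trig [ 0.483 -0.138  0.02 ]
S gripend [ 0.472 -0.084  0.026]
S gripend2 [ 0.477 -0.059  0.026]
```

Call:
apply_moves:
  motion:
    - {"claw":0,"tx":29,"ty":-35.5}
    - {"claw":0,"tx":29,"ty":-35.5}
    - {"claw":0,"tx":29,"ty":-35.5}
    - {"claw":0,"tx":29,"ty":-35.5}
    - {"claw":0,"tx":29,"ty":-35.5}
    - {"claw":0,"tx":29,"ty":-35.5}
    - {"claw":0,"tx":29,"ty":-35.5}
    - {"claw":0,"tx":29,"ty":-35.5}

```text
schema error: expected keys claw, tx, ty, tz, ax, ay, az
```

Call:
apply_moves:
  motion:
    - {"claw":0,"tx":29,"ty":-35.5}
    - {"claw":0,"tx":29,"ty":-35.5}
    - {"claw":0,"tx":29,"ty":-35.5}
    - {"claw":0,"tx":29,"ty":-35.5}
    - {"claw":0,"tx":29,"ty":-35.5}
    - {"claw":0,"tx":29,"ty":-35.5}
    - {"claw":0,"tx":29,"ty":-35.5}
    - {"claw":0,"tx":29,"ty":-35.5}

```text
schema error: expected keys claw, tx, ty, tz, ax, ay, az
```

Call:
apply_moves:
  motion:
    - {"claw":0,"tx":29,"ty":-35.5}
    - {"claw":0,"tx":29,"ty":-35.5}
    - {"claw":0,"tx":29,"ty":-35.5}
    - {"claw":0,"tx":29,"ty":-35.5}
    - {"claw":0,"az":0.04}
    - {"claw":0,"az":0.04}
    - {"claw":0,"az":0.04}
    - {"claw":0}

```text
schema error: expected keys claw, tx, ty, tz, ax, ay, az
```

Run:
```python
from h import *
c=grab("wrist","w1"); o=get_obs(); print(o["time"],o["ee_pos"],rot(o["tcp_rot"]),o["q"],c["position"])
```

```text
0.2 [ 0.16415698 -0.65425079  0.23041357] [[ 9.69937982e-01  2.43352062e-01 -2.91815319e-04]
 [ 2.43352228e-01 -9.69936905e-01  1.44708138e-03]
 [ 6.91077910e-05 -1.47459310e-03 -9.99998910e-01]] [-1.36189343e+00  2.64486916e-01  1.60487012e+00  1.53050151e-05
  1.27371175e+00 -3.69221355e-02] [ 0.23026467 -0.63756657  0.37181303]
```

View pics/w1.png

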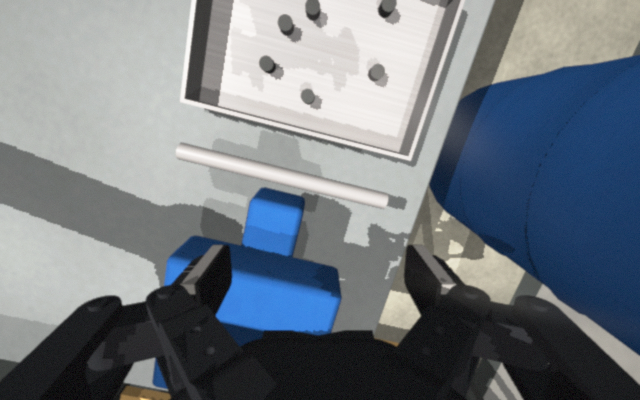

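The wrist view at the start shows a bystander vise (250,280), so I will lift slightly while leaving. My rows lacked the zero keys, so they were refused.

Call:
apply_moves:
  motion:
    - {"claw":0,"tx":20,"ty":-25,"tz":-25,"ax":0,"ay":0,"az":0}
    - {"claw":0,"tx":29,"ty":-35.5,"tz":-5,"ax":0,"ay":0,"az":0}
    - {"claw":0,"tx":29,"ty":-35.5,"tz":0,"ax":0,"ay":0,"az":0}
    - {"claw":0,"tx":29,"ty":-35.5,"tz":0,"ax":0,"ay":0,"az":0}
    - {"claw":0,"tx":29,"ty":-35.5,"tz":0,"ax":0,"ay":0,"az":0}
    - {"claw":0,"tx":29,"ty":-35.5,"tz":0,"ax":0,"ay":0,"az":0}
    - {"claw":0,"tx":29,"ty":-35.5,"tz":0,"ax":0,"ay":0,"az":0}
    - {"claw":0,"tx":29,"ty":-35.5,"tz":0,"ax":0,"ay":0,"az":0}

```text
time: 1.0
ee_pos: [0.3143, -0.3333, 0.2612]
tcp_rot: [3.118, 0.384, 0.0]
wrist_force: [0.3, -0.6, -1.6]
gripper_width: -0.0003
grasp_force: 0.0
```

Call:
apply_moves:
  motion:
    - {"claw":0,"tx":29,"ty":-35.5,"tz":0,"ax":0,"ay":0,"az":0}
    - {"claw":0,"tx":29,"ty":-35.5,"tz":0,"ax":0,"ay":0,"az":0}
    - {"claw":0,"tx":29,"ty":-35.5,"tz":0,"ax":0,"ay":0,"az":0}
    - {"claw":0,"tx":29,"ty":-35.5,"tz":0,"ax":0,"ay":0,"az":0}
    - {"claw":0,"tx":29,"ty":-35.5,"tz":0,"ax":0,"ay":0,"az":0}
    - {"claw":0,"tx":29,"ty":-35.5,"tz":0,"ax":0,"ay":0,"az":0}
    - {"claw":0,"tx":29,"ty":-35.5,"tz":0,"ax":0,"ay":0,"az":0}
    - {"claw":0,"tx":29,"ty":-35.5,"tz":0,"ax":0,"ay":0,"az":0}

```text
time: 1.8
ee_pos: [0.4703, -0.0013, 0.2614]
tcp_rot: [3.118, 0.386, 0.001]
wrist_force: [0.4, -0.6, -0.1]
gripper_width: 0.0
grasp_force: 0.0
```

Call:
apply_moves:
  motion:
    - {"claw":0,"tx":29,"ty":-35.5,"tz":0,"ax":0,"ay":0,"az":0}
    - {"claw":0,"tx":29,"ty":-35.5,"tz":0,"ax":0,"ay":0,"az":0}
    - {"claw":0,"tx":29,"ty":-35.5,"tz":0,"ax":0,"ay":0,"az":0}
    - {"claw":0,"tx":29,"ty":-35.5,"tz":0,"ax":0,"ay":0,"az":0}
    - {"claw":0,"tx":9,"ty":-10.5,"tz":0,"ax":0,"ay":0,"az":0.04}
    - {"claw":0,"tx":0,"ty":0,"tz":0,"ax":0,"ay":0,"az":0.04}
    - {"claw":0,"tx":0,"ty":0,"tz":0,"ax":0,"ay":0,"az":0.04}
    - {"claw":0,"tx":0,"ty":0,"tz":0,"ax":0,"ay":0,"az":0}

```text
time: 2.6
ee_pos: [0.5539, 0.1754, 0.2609]
tcp_rot: [3.135, 0.198, -0.001]
wrist_force: [-0.1, 1.5, -0.3]
gripper_width: 0.0002
grasp_force: 0.0
```

Run:
```python
from h import *
c=grab("wrist","w2"); o=get_obs(); print(o["time"],o["ee_pos"],rot(o["tcp_rot"]).round(3),o["q"].round(3),c["position"])
```

```text
2.65 [0.55384875 0.17517717 0.26095607] [[ 0.992  0.127 -0.001]
 [ 0.127 -0.992 -0.   ]
 [-0.001  0.    -1.   ]] [ 0.263  0.07   1.774 -0.     1.299  1.707] [0.62157006 0.18420517 0.40239113]
```

View pics/w2.png

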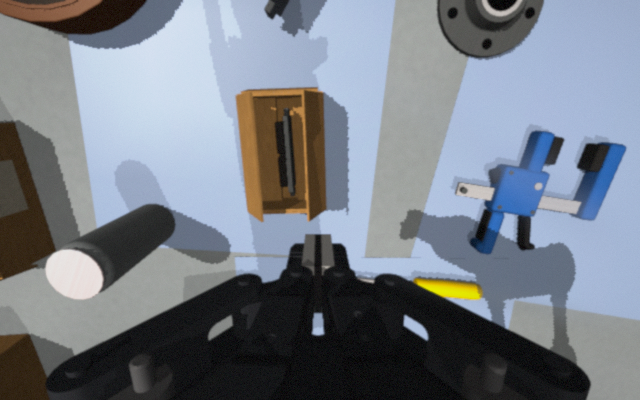

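The wrist view shows the carton at (285,152), the pad inside it at (287,150) and the clamp at (515,190). I'll crop to measure them.

Run:
```python
from h import *
s=load("w2")["pixels"]
a=np.vstack([cv2.resize(s[80:230,190:390],(800,600),interpolation=cv2.INTER_CUBIC)[:,:]])
b=cv2.resize(s[115:265,440:640],(800,600),interpolation=cv2.INTER_CUBIC)
a=np.hstack([cv2.resize(s[80:230,225:345],(360,450),interpolation=cv2.INTER_CUBIC),cv2.resize(s[125:260,490:640][:,:],(440,396),interpolation=cv2.INTER_CUBIC)[:396,:,:] if 0 else cv2.resize(s[120:270,450:597+3+20],(440,450*0+388),interpolation=cv2.INTER_CUBIC).copy().__class__((0,)) if 0 else cv2.resize(s[115:265,450:630],(440,450),interpolation=cv2.INTER_CUBIC)])
cv2.imwrite("pics/crop1.png",a[:,:,::-1])
```

```text
(no output)
```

View pics/crop1.png

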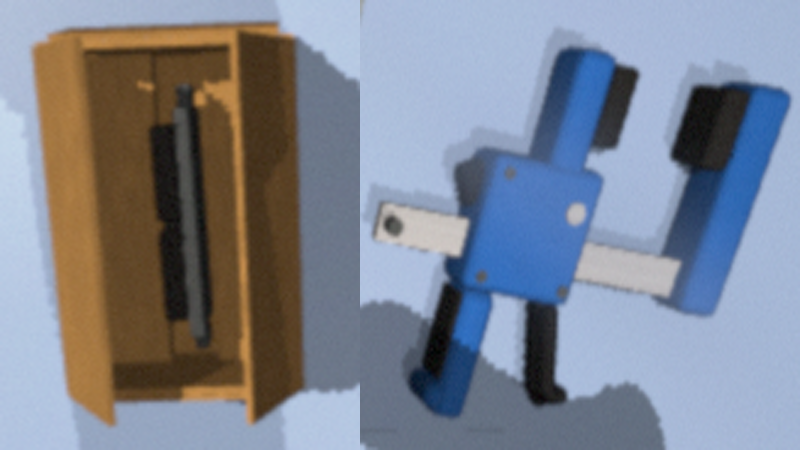

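Run:
```python
from h import *
c=load("w2")
A=lambda x,y,z: onz(c,225+x/3,80+y/3,z)
B=lambda x,y,z: onz(c,450+(x-360)/2.444,115+y/3,z)
for n,P in dict(plate_far=A(185,88,.045),plate_near=A(203,345,.045),pl_r=A(205,215,.053),pl_l=A(180,215,.053),lin_l=A(157,215,.049),
 flL_f=A(83,45,.1),flL_n=A(112,425,.1),flR_f=A(232,35,.1),flR_n=A(248,425,.1),rim_fr=A(298,38,.058),rim_nr=A(302,390,.058)).items(): print(n,P.round(4))
for n,P in dict(fj_top_l=B(560,50,.026),fj_top_r=B(614,58,.026),hs_tl=B(487,148,.026),hs_tr=B(603,175,.026),hs_br=B(567,303,.026),bar_end_c=B(376,220,.016),bar_mj_c=B(678,275,.016),bar_hs_c=B(580,265,.016),mj_tl=B(740,86,.026),mj_tr=B(790,95,.026),mj_br=B(713,315,.026),rub_m_top=B(690,88,.025),rub_m_bot=B(672,158,.025),rub_m_topR=B(748,90,.025),rub_f_tr=B(638,68,.025),rub_f_br=B(620,150,.025),trig_end=B(550,400,.022),trig_top=B(555,310,.022),gripend=B(440,412,.026),gripend_l=B(412,378,.026)).items(): print(n,P.round(4))
```

```text
plate_far [0.6254 0.221  0.045 ]
plate_near [0.5227 0.2033 0.045 ]
pl_r [0.5782 0.2076 0.053 ]
pl_l [0.577  0.2175 0.053 ]
lin_l [0.5753 0.227  0.049 ]
flL_f [0.634  0.2497 0.1   ]
flL_n [0.5034 0.2304 0.1   ]
flR_f [0.6432 0.2018 0.1   ]
flR_n [0.5097 0.1808 0.1   ]
rim_fr [0.6482 0.1798 0.058 ]
rim_nr [0.5122 0.16   0.058 ]
fj_top_l [ 0.6377 -0.0866  0.026 ]
fj_top_r [ 0.6381 -0.1154  0.026 ]
hs_tl [ 0.5928 -0.0614  0.026 ]
hs_tr [ 0.5891 -0.1267  0.026 ]
hs_br [ 0.5295 -0.1269  0.026 ]
bar_end_c [ 0.5522 -0.0161  0.016 ]
bar_mj_c [ 0.5482 -0.1933  0.016 ]
bar_hs_c [ 0.5459 -0.1364  0.016 ]
mj_tl [ 0.6351 -0.1847  0.026 ]
mj_tr [ 0.6348 -0.2122  0.026 ]
mj_br [ 0.5342 -0.2101  0.026 ]
rub_m_top [ 0.6311 -0.16    0.025 ]
rub_m_bot [ 0.6009 -0.1617  0.025 ]
rub_m_topR [ 0.6341 -0.1905  0.025 ]
rub_f_tr [ 0.6357 -0.13    0.025 ]
rub_f_br [ 0.6008 -0.1328  0.025 ]
trig_end [ 0.4802 -0.1362  0.022 ]
trig_top [ 0.5244 -0.1245  0.022 ]
gripend [ 0.4676 -0.0715  0.026 ]
gripend_l [ 0.4825 -0.0507  0.026 ]
```

Call:
apply_moves:
  motion:
    - {"claw":0,"tx":25.5,"ty":-38.5,"tz":0,"ax":0,"ay":0,"az":-0.02}
    - {"claw":0,"tx":0,"ty":0,"tz":45,"ax":0,"ay":0,"az":0}
    - {"claw":0,"tx":0,"ty":0,"tz":45,"ax":0,"ay":0,"az":0}
    - {"claw":0,"tx":0,"ty":0,"tz":45,"ax":0,"ay":0,"az":0}
    - {"claw":0,"tx":0,"ty":0,"tz":43,"ax":0,"ay":0,"az":0}
    - {"claw":100,"tx":0,"ty":0,"tz":3,"ax":0,"ay":0,"az":0}
    - {"claw":100,"tx":0,"ty":0,"tz":3,"ax":0,"ay":0,"az":0}
    - {"claw":100,"tx":0,"ty":0,"tz":3,"ax":0,"ay":0,"az":0}
  newtons: 30

```text
time: 3.45
ee_pos: [0.5765, 0.217, 0.0769]
tcp_rot: [-3.132, -0.229, -0.006]
wrist_force: [0.5, 0.4, 0.5]
gripper_width: 0.043
grasp_force: 0.5
```

Call:
apply_moves:
  motion:
    - {"claw":100,"tx":0,"ty":0,"tz":0,"ax":0,"ay":0,"az":0}
    - {"claw":100,"tx":0,"ty":0,"tz":0,"ax":0,"ay":0,"az":0}
    - {"claw":100,"tx":0,"ty":0,"tz":0,"ax":0,"ay":0,"az":0}
    - {"claw":100,"tx":0,"ty":0,"tz":0,"ax":0,"ay":0,"az":0}
    - {"claw":100,"tx":0,"ty":0,"tz":4,"ax":0,"ay":0,"az":0}
    - {"claw":100,"tx":0,"ty":0,"tz":0,"ax":0,"ay":0,"az":0}
    - {"claw":100,"tx":0,"ty":0,"tz":0,"ax":0,"ay":0,"az":0}
    - {"claw":100,"tx":0,"ty":0,"tz":0,"ax":0,"ay":0,"az":0}

```text
time: 4.25
ee_pos: [0.5743, 0.2164, 0.07]
tcp_rot: [3.133, 0.229, -0.001]
wrist_force: [-0.1, -0.2, -0.4]
gripper_width: 0.0852
grasp_force: 0.1
```

Run:
```python
from h import *
c=grab("wrist","w3"); s=grab("scene","s3"); d=grab("side","d3")
o=get_obs(); print(o["time"],o["ee_pos"],rot(o["tcp_rot"]).round(3)[:,0],o["gripper_width"])
z=lambda c,u,v,w,h,W,H: cv2.resize(c["pixels"][v:v+h,u:u+w],(W,H),interpolation=cv2.INTER_CUBIC)
a=np.hstack([z(c,200,60,240,240,400,400),np.vstack([z(s,260,150,120,60,400,200),z(d,240,160,120,60,400,200)])])
a=np.vstack([z(s,260,150,160,90,800,300)[:, :400],z(d,240,150,160,90,800,300)[:, :400]]) if 0 else a
cv2.imwrite("pics/crop2.png",a[:,:,::-1])
```

```text
4.4 [0.57436774 0.21642449 0.07013177] [ 0.989  0.145 -0.   ] 0.08554370922163343
```

View pics/crop2.png

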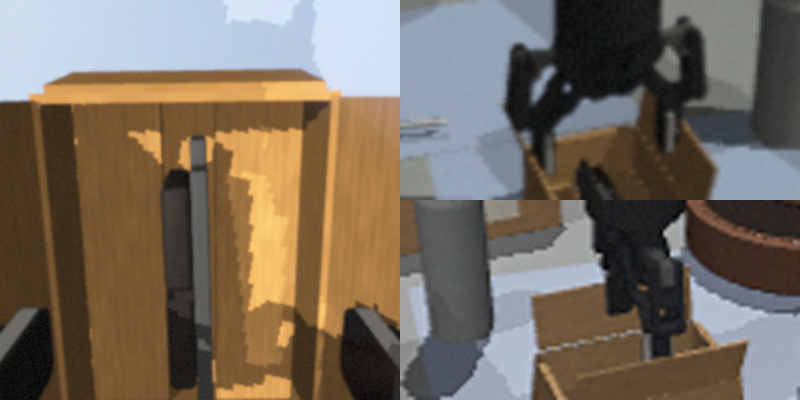

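Both flaps lie well outside now: in the wrist crop they leave the walls at about (30,100) and (340,100). The pad is at about (187,260). I'll check the pad's offset and go on.

Run:
```python
from h import *
c=load("w3"); o=get_obs(); Rm=rot(o["tcp_rot"]); p=o["ee_pos"]
for x,y,z in [(163,300,.049),(212,300,.053),(192,300,.053),(199,138,.053),(162,180,.049),(35,100,.058),(338,95,.058)]:
    P=onz(c,200+x/1.6667,60+y/1.6667,z); print(P.round(4),(Rm.T@(P-p)*1000).round(1))
```

```text
[0.5692 0.2278 0.049 ] [ -3.5 -12.1  21.1]
[0.5735 0.2107 0.053 ] [-1.7  5.6 17.1]
[0.5725 0.2177 0.053 ] [-1.7 -1.5 17.1]
[0.6287 0.2235 0.053 ] [54.7  0.9 17.1]
[0.6127 0.2338 0.049 ] [ 40.4 -11.6  21.1]
[0.6331 0.2748 0.058 ] [ 66.6 -49.3  12.1]
[0.648  0.1836 0.058 ] [68.1 43.2 12.1]
```

Call:
apply_moves:
  motion:
    - {"claw":100,"tx":0,"ty":0,"tz":7,"ax":0,"ay":0,"az":0}
    - {"claw":100,"tx":0,"ty":0,"tz":7,"ax":0,"ay":0,"az":0}
    - {"claw":100,"tx":0,"ty":0,"tz":0,"ax":0,"ay":0,"az":0}
    - {"claw":100,"tx":0,"ty":0,"tz":-12,"ax":0,"ay":0,"az":0}
    - {"claw":52,"tx":0,"ty":0,"tz":-5,"ax":0,"ay":0,"az":0}
    - {"claw":52,"tx":0,"ty":0,"tz":0,"ax":0,"ay":0,"az":0}
    - {"claw":52,"tx":0,"ty":0,"tz":0,"ax":0,"ay":0,"az":0}
    - {"claw":52,"tx":0,"ty":0,"tz":0,"ax":0,"ay":0,"az":0}

```text
time: 5.2
ee_pos: [0.5744, 0.2164, 0.0734]
tcp_rot: [-3.133, -0.229, -0.0]
wrist_force: [0.8, 0.4, -0.4]
gripper_width: 0.0445
grasp_force: 0.0
```

Call:
apply_moves:
  motion:
    - {"claw":52,"tx":0,"ty":-3,"tz":0,"ax":0,"ay":0,"az":0}
    - {"claw":52,"tx":0,"ty":0,"tz":25,"ax":0,"ay":0,"az":0}
    - {"claw":52,"tx":0,"ty":0,"tz":24,"ax":0,"ay":0,"az":0}
    - {"claw":10,"tx":0,"ty":0,"tz":0,"ax":0,"ay":0,"az":0}
    - {"claw":0,"tx":0,"ty":0,"tz":0,"ax":0,"ay":0,"az":0}
    - {"claw":0,"tx":0,"ty":0,"tz":0,"ax":0,"ay":0,"az":0}
    - {"claw":0,"tx":0,"ty":0,"tz":0,"ax":0,"ay":0,"az":0}
    - {"claw":0,"tx":0,"ty":0,"tz":0,"ax":0,"ay":0,"az":0}
  newtons: 45

```text
time: 6.0
ee_pos: [0.5743, 0.2196, 0.0248]
tcp_rot: [-3.133, -0.229, -0.001]
wrist_force: [-0.5, 0.1, -3.1]
gripper_width: 0.0163
grasp_force: 47.4
```

Call:
apply_moves:
  motion:
    - {"claw":26,"tx":0,"ty":0,"tz":0,"ax":0,"ay":0,"az":0}
    - {"claw":26,"tx":0,"ty":0,"tz":-3,"ax":0,"ay":0,"az":0}
    - {"claw":26,"tx":0,"ty":0,"tz":-4,"ax":0,"ay":0,"az":0}
    - {"claw":0,"tx":0,"ty":0,"tz":0,"ax":0,"ay":0,"az":0}
    - {"claw":0,"tx":0,"ty":0,"tz":0,"ax":0,"ay":0,"az":0}
    - {"claw":0,"tx":0,"ty":0,"tz":0,"ax":0,"ay":0,"az":0}
    - {"claw":0,"tx":0,"ty":0,"tz":-20,"ax":0,"ay":0,"az":0}
    - {"claw":0,"tx":0,"ty":0,"tz":-20,"ax":0,"ay":0,"az":0}
  newtons: 50

```text
time: 6.8
ee_pos: [0.5725, 0.2189, 0.0701]
tcp_rot: [3.132, 0.229, -0.006]
wrist_force: [0.6, -0.0, -3.4]
gripper_width: 0.0156
grasp_force: 49.5
```

Run:
```python
from h import *
c=grab("wrist","w4"); o=get_obs(); print(o["ee_pos"],o["gripper_width"],o["wrist_force"],o["grasp_force"])
```

```text
[0.57539409 0.21990736 0.07460872] 0.01579177374854252 [ 1.29540642  0.95084989 -0.77682855] 49.59130883216858
```

Call:
apply_moves:
  motion:
    - {"claw":0,"tx":0,"ty":0,"tz":-33,"ax":0,"ay":0,"az":0}
    - {"claw":0,"tx":0,"ty":0,"tz":-33,"ax":0,"ay":0,"az":0}
    - {"claw":0,"tx":0,"ty":20,"tz":-30,"ax":0,"ay":0,"az":0}
    - {"claw":0,"tx":-1.5,"ty":37,"tz":0,"ax":0,"ay":0,"az":0}
    - {"claw":0,"tx":-1.5,"ty":40,"tz":0,"ax":0,"ay":0,"az":0}
    - {"claw":0,"tx":-1.5,"ty":40,"tz":0,"ax":0,"ay":0,"az":0}
    - {"claw":0,"tx":-1.5,"ty":40,"tz":0,"ax":0,"ay":0,"az":0}
    - {"claw":0,"tx":-1.5,"ty":40,"tz":0,"ax":0,"ay":0,"az":0}

```text
time: 7.65
ee_pos: [0.5975, 0.0022, 0.1661]
tcp_rot: [-3.133, -0.229, 0.002]
wrist_force: [1.4, 0.0, -3.9]
gripper_width: 0.0159
grasp_force: 49.6
```

Call:
apply_moves:
  motion:
    - {"claw":0,"tx":-1.5,"ty":40,"tz":0,"ax":0,"ay":0,"az":0}
    - {"claw":0,"tx":-1.5,"ty":40,"tz":0,"ax":0,"ay":0,"az":0}
    - {"claw":0,"tx":-1.5,"ty":40,"tz":0,"ax":0,"ay":0,"az":0}
    - {"claw":0,"tx":0,"ty":0,"tz":0,"ax":0,"ay":0,"az":0.04}
    - {"claw":0,"tx":0,"ty":0,"tz":0,"ax":0,"ay":0,"az":0.04}
    - {"claw":0,"tx":0,"ty":0,"tz":0,"ax":0,"ay":0,"az":0.04}
    - {"claw":0,"tx":0,"ty":0,"tz":0,"ax":0,"ay":0,"az":0.05}
    - {"claw":0,"tx":0,"ty":0,"tz":0,"ax":0,"ay":0,"az":0}

```text
time: 8.45
ee_pos: [0.6104, -0.1157, 0.1659]
tcp_rot: [-3.141, 0.039, 0.003]
wrist_force: [0.6, -0.7, -4.3]
gripper_width: 0.0159
grasp_force: 49.9
```

Run:
```python
from h import *
c=grab("wrist","w5"); s=grab("scene","s5"); d=grab("side","d5"); o=get_obs(); print(o["time"],o["ee_pos"],rot(o["tcp_rot"]).round(3)[:,0],o["gripper_width"])
z=lambda c,u,v,w,h,W,H: cv2.resize(c["pixels"][v:v+h,u:u+w],(W,H),interpolation=cv2.INTER_CUBIC)
a=np.vstack([z(c,0,0,640,400,640,400)[:400],np.hstack([z(s,130,150,160,100,320,200),z(d,250,240,160,100,320,200)])])
cv2.imwrite("pics/crop3.png",a[:,:,::-1])
```

```text
8.6 [ 0.61077842 -0.11555194  0.16653368] [ 1.    -0.023 -0.001] 0.015694057991944215
```

View pics/crop3.png

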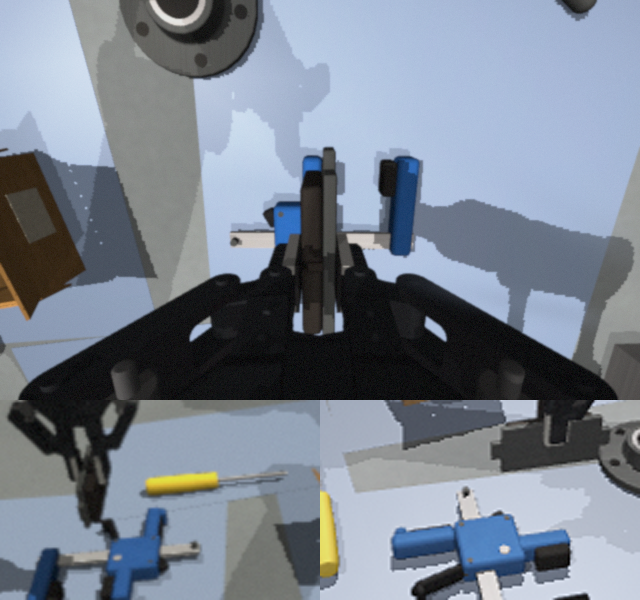

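The wrist view shows the pad held squarely at (318,240), the moving jaw at (405,205) with its rubber at (385,178), and the bar at row 240. I'll measure these.

Run:
```python
from h import *
c=load("w5"); o=get_obs(); print(c["position"])
hsv=cv2.cvtColor(c["pixels"],cv2.COLOR_RGB2HSV)
m=cv2.inRange(hsv,(100,150,40),(125,255,255))
for k in cv2.findContours(m,cv2.RETR_EXTERNAL,cv2.CHAIN_APPROX_NONE)[0]:
    if cv2.contourArea(k)>40: print(cv2.contourArea(k),cv2.boundingRect(k),cv2.boxPoints(cv2.minAreaRect(k)).round(0).tolist())
g=c["pixels"]
for r in (165,172,180,188): print(r,[tuple(int(v) for v in g[r,u])[2] for u in range(372,424)])
for u in (250,375): print(u,[int(g[r,u].min()) for r in range(222,258)])
print([int(g[165,u][2]) for u in range(296,340)])
for n,u,v,z in [("rub_bot",379,178,.001),("rub_bot_top",381,160,.001),("rub_bot_bot",379,197,.001),("mj_tr",418,157,.026),("mj_br",411,255,.026),("barL",232,240,.016),("barR",385,241,.016),("pad_far",329,148,.165),("pad_near",318,333,.17),("padL",303,240,.185),("padR",336,240,.187),("hs_tl",275,203,.026),("fj_tip",313,156,.026)]: print(n,onz(c,u,v,z).round(4))
```

```text
[ 0.67881478 -0.11727913  0.30734641]
898.5 (273, 202, 28, 44) [[272.0, 203.0], [299.0, 201.0], [303.0, 243.0], [276.0, 245.0]]
1936.5 (389, 157, 30, 98) [[386.0, 253.0], [394.0, 156.0], [419.0, 158.0], [411.0, 255.0]]
239.0 (303, 156, 19, 21) [[303.0, 156.0], [321.0, 156.0], [321.0, 176.0], [303.0, 176.0]]
165 [227, 224, 207, 197, 196, 193, 181, 134, 69, 28, 13, 24, 25, 28, 26, 25, 27, 34, 26, 32, 27, 34, 33, 26, 25, 39, 60, 78, 88, 96, 99, 108, 111, 106, 109, 110, 127, 166, 179, 182, 183, 181, 180, 182, 171, 155, 138, 122, 134, 135, 160, 205]
172 [225, 222, 206, 194, 191, 194, 176, 112, 42, 17, 20, 15, 15, 21, 22, 23, 23, 23, 18, 26, 27, 25, 25, 17, 30, 54, 76, 83, 90, 96, 102, 108, 109, 109, 111, 115, 128, 139, 161, 169, 170, 169, 169, 169, 159, 136, 121, 129, 134, 141, 168, 210]
180 [221, 205, 195, 192, 192, 177, 130, 68, 20, 14, 9, 14, 20, 22, 30, 16, 23, 18, 15, 20, 24, 23, 26, 26, 44, 66, 79, 87, 95, 103, 106, 108, 110, 108, 109, 109, 109, 110, 109, 108, 108, 107, 108, 100, 101, 120, 130, 132, 136, 157, 208, 222]
188 [226, 225, 225, 225, 223, 202, 125, 50, 17, 7, 11, 19, 23, 1
[... 480 characters left out ...]
 199, 198, 198, 197, 182, 181, 181, 180, 180, 179, 180, 180, 181]
[201, 200, 199, 200, 199, 189, 162, 162, 178, 191, 197, 201, 202, 200, 197, 197, 194, 191, 191, 189, 191, 182, 167, 147, 123, 77, 53, 62, 74, 79, 77, 79, 78, 78, 77, 76, 76, 72, 67, 89, 126, 136, 139, 137]
rub_bot [ 0.6137 -0.1815  0.001 ]
rub_bot_top [ 0.633 -0.183  0.001]
rub_bot_bot [ 0.5926 -0.1822  0.001 ]
mj_tr [ 0.6388 -0.2132  0.026 ]
mj_br [ 0.5348 -0.213   0.026 ]
barL [ 0.5523 -0.0214  0.016 ]
barR [ 0.5471 -0.1872  0.016 ]
pad_far [ 0.664  -0.1224  0.165 ]
pad_near [ 0.5614 -0.1146  0.17  ]
padL [ 0.6249 -0.1093  0.185 ]
padR [ 0.6254 -0.1242  0.187 ]
hs_tl [ 0.5959 -0.0723  0.026 ]
fj_tip [ 0.6422 -0.112   0.026 ]
```

Call:
apply_moves:
  motion:
    - {"claw":0,"tx":6,"ty":39,"tz":0,"ax":0,"ay":0,"az":0}
    - {"claw":0,"tx":0,"ty":0.5,"tz":25,"ax":0,"ay":0,"az":0}
    - {"claw":0,"tx":0,"ty":0,"tz":30,"ax":0,"ay":0,"az":0}
    - {"claw":0,"tx":0,"ty":0,"tz":30,"ax":0,"ay":0,"az":0}
    - {"claw":0,"tx":0,"ty":0,"tz":20,"ax":0,"ay":0,"az":0}
    - {"claw":0,"tx":0,"ty":0,"tz":15,"ax":0,"ay":0,"az":0}
    - {"claw":0,"tx":0,"ty":0,"tz":9,"ax":0,"ay":0,"az":0}
    - {"claw":0,"tx":0,"ty":0,"tz":5,"ax":0,"ay":0,"az":0}

```text
time: 9.4
ee_pos: [0.6162, -0.1553, 0.0327]
tcp_rot: [-3.141, 0.038, 0.0]
wrist_force: [-0.5, 0.3, -3.5]
gripper_width: 0.0157
grasp_force: 50.3
```

Call:
apply_moves:
  motion:
    - {"claw":0,"tx":0,"ty":0,"tz":1,"ax":0,"ay":0,"az":0}
    - {"claw":0,"tx":0,"ty":0,"tz":1,"ax":0,"ay":0,"az":0}
    - {"claw":0,"tx":0,"ty":0,"tz":0,"ax":0,"ay":0,"az":0}
    - {"claw":0,"tx":0,"ty":0,"tz":0,"ax":0,"ay":0,"az":0}
    - {"claw":0,"tx":0,"ty":0,"tz":0,"ax":0,"ay":0,"az":0}
    - {"claw":0,"tx":0,"ty":0,"tz":0,"ax":0,"ay":0,"az":0}
    - {"claw":0,"tx":0,"ty":0,"tz":0,"ax":0,"ay":0,"az":0}
    - {"claw":0,"tx":0,"ty":0,"tz":0,"ax":0,"ay":0,"az":0}

```text
time: 10.2
ee_pos: [0.6162, -0.1554, 0.0313]
tcp_rot: [-3.141, 0.038, -0.0]
wrist_force: [-0.8, -0.2, -3.0]
gripper_width: 0.0154
grasp_force: 50.3
```

Run:
```python
from h import *
c=grab("wrist","w6"); s=grab("scene","s6"); d=grab("side","d6"); o=get_obs(); print(o["time"],o["ee_pos"],o["tcp_rot"],o["wrist_force"],o["gripper_width"])
z=lambda c,u,v,w,h,W,H: cv2.resize(c["pixels"][v:v+h,u:u+w],(W,H),interpolation=cv2.INTER_CUBIC)
a=np.vstack([z(c,120,0,400,200,800,400)[:,:],np.hstack([z(s,130,180,128,64,400,200),z(d,275,275,128,64,400,200)])])
cv2.imwrite("pics/crop4.png",a[:,:,::-1])
```

```text
10.35 [ 0.61616507 -0.15535091  0.03123548] [-3.14130461e+00  3.81041453e-02  1.64491783e-04] [-0.54923423  0.08730211 -3.94194688] 0.015579050048015877
```

View pics/crop4.png

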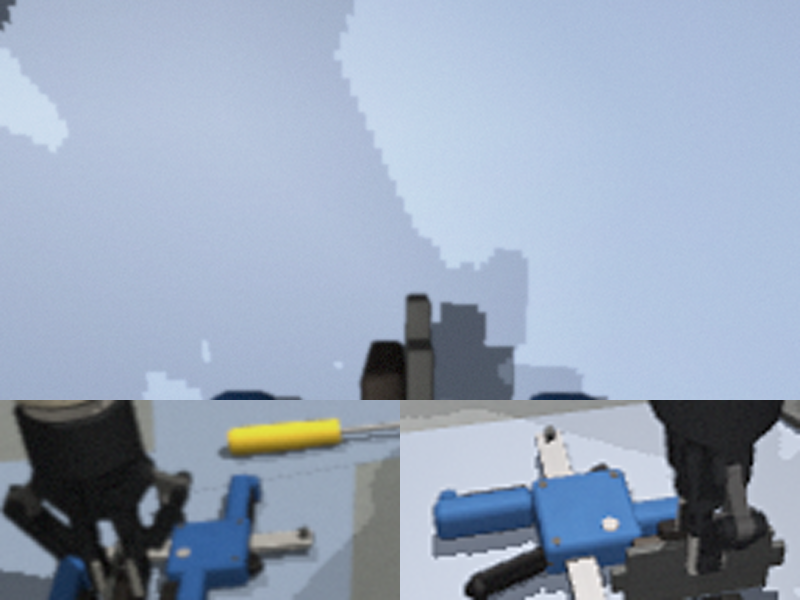

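The pad hangs between the jaw tips (wrist crop: pad at 396, jaw tips at about 245 and 562) and its weight is still on the wrist. I'll lower it by small steps.

Call:
apply_moves:
  motion:
    - {"claw":0,"tx":0,"ty":0,"tz":1,"ax":0,"ay":0,"az":0}
    - {"claw":0,"tx":0,"ty":0,"tz":0.5,"ax":0,"ay":0,"az":0}
    - {"claw":0,"tx":0,"ty":0,"tz":0,"ax":0,"ay":0,"az":0}
    - {"claw":0,"tx":0,"ty":0,"tz":0,"ax":0,"ay":0,"az":0}
    - {"claw":0,"tx":0,"ty":0,"tz":0,"ax":0,"ay":0,"az":0}
    - {"claw":0,"tx":0,"ty":0,"tz":0,"ax":0,"ay":0,"az":0}
    - {"claw":0,"tx":0,"ty":0,"tz":0,"ax":0,"ay":0,"az":0}
    - {"claw":0,"tx":0,"ty":0,"tz":0,"ax":0,"ay":0,"az":0}

```text
time: 11.15
ee_pos: [0.6163, -0.1554, 0.0302]
tcp_rot: [3.141, -0.038, 0.0]
wrist_force: [-3.1, -0.8, 4.1]
gripper_width: 0.0155
grasp_force: 51.6
```

Call:
apply_moves:
  motion:
    - {"claw":22,"tx":0,"ty":0,"tz":0,"ax":0,"ay":0,"az":0}
    - {"claw":30,"tx":0,"ty":0,"tz":0,"ax":0,"ay":0,"az":0}
    - {"claw":40,"tx":0,"ty":0,"tz":0,"ax":0,"ay":0,"az":0}
    - {"claw":45,"tx":0,"ty":0,"tz":-5,"ax":0,"ay":0,"az":0}
    - {"claw":45,"tx":0,"ty":0,"tz":-10,"ax":0,"ay":0,"az":0}
    - {"claw":60,"tx":0,"ty":0,"tz":-25,"ax":0,"ay":0,"az":0}
    - {"claw":100,"tx":0,"ty":0,"tz":-40,"ax":0,"ay":0,"az":0}
    - {"claw":100,"tx":-30,"ty":0,"tz":-40,"ax":0,"ay":0,"az":0}

```text
time: 11.95
ee_pos: [0.5887, -0.1549, 0.152]
tcp_rot: [3.141, -0.037, 0.005]
wrist_force: [1.6, -0.3, 1.4]
gripper_width: 0.0779
grasp_force: 0.0
```

Call:
apply_moves:
  motion:
    - {"claw":100,"tx":-40,"ty":0,"tz":-10,"ax":0,"ay":0,"az":0}
    - {"claw":100,"tx":-30,"ty":-30,"tz":0,"ax":0,"ay":0,"az":0}
    - {"claw":100,"tx":0,"ty":-28,"tz":0,"ax":0,"ay":0,"az":0}
    - {"claw":100,"tx":0,"ty":0,"tz":0,"ax":0,"ay":0,"az":0}
    - {"claw":100,"tx":0,"ty":0,"tz":0,"ax":0,"ay":0,"az":0}
    - {"claw":100,"tx":0,"ty":0,"tz":0,"ax":0,"ay":0,"az":0}
    - {"claw":100,"tx":0,"ty":0,"tz":0,"ax":0,"ay":0,"az":0}
    - {"claw":100,"tx":0,"ty":0,"tz":0,"ax":0,"ay":0,"az":0}

```text
time: 12.75
ee_pos: [0.5179, -0.0956, 0.1597]
tcp_rot: [3.141, -0.039, -0.0]
wrist_force: [0.1, -0.4, -1.4]
gripper_width: 0.0851
grasp_force: 0.0
```

Run:
```python
from h import *
c=grab("wrist","w7"); s=grab("scene","s7"); d=grab("side","d7"); o=get_obs(); print(o["time"],o["ee_pos"],o["tcp_rot"],o["gripper_width"])
z=lambda c,u,v,w,h,W,H: cv2.resize(c["pixels"][v:v+h,u:u+w],(W,H),interpolation=cv2.INTER_CUBIC)
a=np.vstack([z(c,160,40,320,160,800,400)[:,:],np.hstack([z(s,130,190,128,64,400,200),z(d,275,290,128,64,400,200)])])
cv2.imwrite("pics/crop5.png",a[:,:,::-1])
```

```text
12.9 [ 0.51770728 -0.09534295  0.15954182] [-3.14129990e+00  3.89289264e-02  7.22040472e-04] 0.08525291934054194
```

View pics/crop5.png

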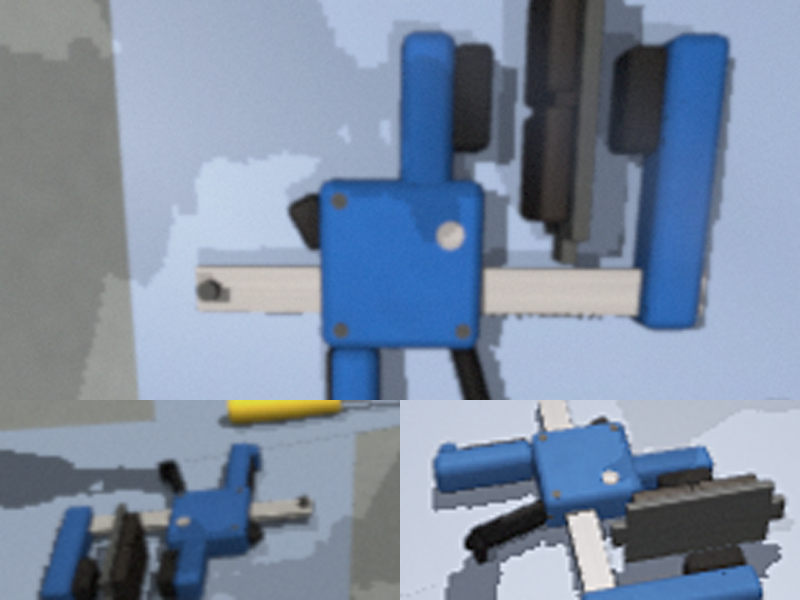

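The pad stands upright and square between the open jaws (wrist crop: pad at (560,110), rubber faces at 490 and 612). The housing corners are at (321,181) and (483,347), which locate the clamp.

Run:
```python
from h import *
c=load("w7"); o=get_obs(); Rm=rot(o["tcp_rot"]); p=o["ee_pos"]
A=lambda x,y,z: onz(c,160+x/2.5,40+y/2.5,z)
P=[A(x,y,.026) for x,y in [(321,181),(483,181),(483,347),(323,347)]]
print(np.round(P,4)); ctr=np.mean(P,0); print("ctr",ctr)
b1,b2=A(200,289,.016),A(638,291,.016); print("bar",b1,b2); ex=(b2-b1); ex/=np.linalg.norm(ex); ey=np.array([-ex[1],ex[0],0])
for n,q in dict(rubF=A(490,100,.025),padplate=A(605,100,.05),padlin=A(527,100,.046),rubMbot=A(610,110,.001),mjTipR=A(727,40,.026),gripL=A(328,370,.026)).items():
    r=q-ctr; print(n,q.round(4),"clamp x,y",(r@ex*1000-32).round(1),(r@ey*1000+10).round(1))
g=ctr+ex*.0045-ey*.058; print("grasp",g,"yaw ey",np.arctan2(ey[1],ey[0]),"tool-frame delta",(Rm.T@(g-p)*1000).round(1))
```

```text
[[ 0.5907 -0.0709  0.026 ]
 [ 0.5893 -0.1297  0.026 ]
 [ 0.5279 -0.1302  0.026 ]
 [ 0.5294 -0.0685  0.026 ]]
ctr [ 0.55932306 -0.09981252  0.026     ]
bar [ 0.5516391  -0.02061201  0.016     ] [ 0.54658706 -0.19179051  0.016     ]
rubF [ 0.6167 -0.132   0.025 ] clamp x,y -1.5 68.3
padplate [ 0.613  -0.1659  0.05  ] clamp x,y 32.4 65.6
padlin [ 0.6141 -0.1415  0.046 ] clamp x,y 8.0 66.0
rubMbot [ 0.6146 -0.1814  0.001 ] clamp x,y 47.9 67.7
mjTipR [ 0.6339 -0.2135  0.026 ] clamp x,y 79.5 87.9
gripL [ 0.5203 -0.07    0.026 ] clamp x,y -60.7 -29.9
grasp [ 0.50121556 -0.10259954  0.026     ] yaw ey -0.029504704163747664 tool-frame delta [-16.2   7.7 133.5]
```

Call:
apply_moves:
  motion:
    - {"claw":100,"tx":-16,"ty":7.5,"tz":20,"ax":0,"ay":0,"az":0}
    - {"claw":100,"tx":0,"ty":0,"tz":35,"ax":0,"ay":0,"az":0}
    - {"claw":100,"tx":0,"ty":0,"tz":35,"ax":0,"ay":0,"az":0}
    - {"claw":100,"tx":0,"ty":0,"tz":30,"ax":0,"ay":0,"az":0}
    - {"claw":100,"tx":0,"ty":0,"tz":20,"ax":0,"ay":0,"az":0}
    - {"claw":100,"tx":0,"ty":0,"tz":15,"ax":0,"ay":0,"az":0}
    - {"claw":100,"tx":0,"ty":0,"tz":0,"ax":0,"ay":0,"az":0}
    - {"claw":100,"tx":0,"ty":0,"tz":0,"ax":0,"ay":0,"az":0}
  newtons: 24

```text
time: 13.7
ee_pos: [0.5014, -0.1021, 0.0048]
tcp_rot: [-3.141, 0.038, 0.001]
wrist_force: [0.3, -0.9, -0.1]
gripper_width: 0.0851
grasp_force: 0.0
```

```bash
cat >> h.py <<'E'
def look(n):
    c=grab("wrist",n); o=get_obs(); print("t",o["time"],"tcp",o["ee_pos"].round(4),"w",round(o["gripper_width"]*1000,1),"gf",o["grasp_force"].round(1),"F",o["wrist_force"].round(1))
    m=cv2.inRange(cv2.cvtColor(c["pixels"],cv2.COLOR_RGB2HSV),(100,150,40),(125,255,255))
    for k in cv2.findContours(m,cv2.RETR_EXTERNAL,cv2.CHAIN_APPROX_NONE)[0]:
        if cv2.contourArea(k)>200:
            x,y,w,h=cv2.boundingRect(k); print("blue",(x,y,w,h),"top-left",onz(c,x,y,.026)[:2].round(4),"bot-right",onz(c,x+w,y+h,.026)[:2].round(4))
    return c
E
python3 - <<'E'
from h import *
c=look("w8"); g=c["pixels"]
for r in range(60,200,20): print(r,[int(g[r,u].min()) for u in range(300,560,5)])
E
```

```text
Traceback (most recent call last):
  File "h.py", line 21, in look
    c=grab("wrist",n); o=get_obs(); print("t",o["time"],"tcp",o["ee_pos"].round(4),"w",round(o["gripper_width"]*1000,1),"gf",o["grasp_force"].round(1),"F",o["wrist_force"].round(1))
                                                                                                                             ^^^^^^^^^^^^^^^^^^^^^^
AttributeError: 'float' object has no attribute 'round'
```

```bash
sed -i 's/o\["grasp_force"\].round(1)/round(o["grasp_force"],1)/' h.py
python3 - <<'E'
from h import *
c=look("w8"); g=c["pixels"]
for r in (20,40,60,80): print(r,[int(g[r,u].max()) for u in range(320,620,6)])
for p in [(.65,-.13,.026),(.6,-.13,.026),(.6,-.18,.026),(.6,-.14,.046),(.6,-.166,.05),(.65,-.155,.05)]: print(p,proj(c,p).round(0))
E
```

```text
t 13.8 tcp [ 0.5024 -0.1023  0.0058] w 85.2 gf 0.0 F [-0.4  0.2  0.4]
blue (504, 0, 109, 188) top-left [ 0.6095 -0.1725] bot-right [ 0.5379 -0.2295]
blue (230, 0, 152, 332) top-left [ 0.6118 -0.0731] bot-right [ 0.4669 -0.1333]
20 [219, 217, 213, 206, 195, 150, 40, 52, 49, 50, 51, 35, 116, 113, 116, 219, 21, 28, 23, 31, 26, 29, 39, 65, 69, 59, 60, 46, 43, 65, 97, 97, 88, 40, 47, 49, 48, 48, 46, 140, 181, 191, 199, 194, 194, 192, 187, 185, 147, 227]
40 [223, 219, 213, 208, 195, 147, 42, 35, 28, 30, 55, 155, 119, 118, 120, 212, 30, 28, 30, 30, 29, 33, 54, 68, 66, 63, 60, 51, 49, 97, 99, 98, 19, 14, 17, 19, 53, 98, 133, 177, 191, 198, 196, 195, 192, 191, 192, 148, 229, 229]
60 [221, 219, 217, 214, 194, 147, 127, 132, 156, 240, 238, 240, 221, 220, 220, 138, 31, 33, 25, 33, 35, 31, 61, 70, 61, 65, 47, 47, 64, 101, 100, 91, 138, 88, 97, 101, 102, 112, 167, 193, 200, 203, 200, 200, 196, 195, 162, 231, 231, 229]
80 [223, 223, 222, 221, 222, 220, 219, 219, 218, 204, 149, 192, 239, 220, 219, 63, 48, 45, 41, 37, 33, 43, 61, 66, 61, 60, 46, 44, 98, 99, 102, 213, 90, 93, 96, 100, 103, 151, 188, 200, 205, 200, 201, 200, 197, 179, 231, 232, 232, 231]
(0.65, -0.13, 0.026) [ 392. -139.]
(0.6, -0.13, 0.026) [386.  32.]
(0.6, -0.18, 0.026) [521.  29.]
(0.6, -0.14, 0.046) [433.  13.]
(0.6, -0.166, 0.05) [528.   6.]
(0.65, -0.155, 0.05) [ 517. -224.]
```

Call:
apply_moves:
  motion:
    - {"claw":80,"tx":0,"ty":0,"tz":0,"ax":0,"ay":0,"az":0}
    - {"claw":76,"tx":0,"ty":0,"tz":0,"ax":0,"ay":0,"az":0}
    - {"claw":70,"tx":0,"ty":-2.5,"tz":0,"ax":0,"ay":0,"az":0}
    - {"claw":62,"tx":0,"ty":-3.5,"tz":0,"ax":0,"ay":0,"az":0}
    - {"claw":54,"tx":0,"ty":-3.5,"tz":0,"ax":0,"ay":0,"az":0}
    - {"claw":47,"tx":0,"ty":-3,"tz":0,"ax":0,"ay":0,"az":0}
    - {"claw":42,"tx":0,"ty":-1.5,"tz":0,"ax":0,"ay":0,"az":0}
    - {"claw":42,"tx":0,"ty":0,"tz":0,"ax":0,"ay":0,"az":0}

```text
time: 14.6
ee_pos: [0.5038, -0.0889, 0.009]
tcp_rot: [3.14, -0.037, 0.005]
wrist_force: [-8.2, -0.2, 24.5]
gripper_width: 0.0388
grasp_force: 22.1
```

```bash
cat >> h.py <<'E'
def row(c,r=20):
    g=c["pixels"]; print(r,[int(g[r,u].max()) for u in range(300,620,5)])
E
python3 - <<'E'
from h import *
row(look("w9"))
E
```

```text
t 14.65 tcp [ 0.5038 -0.0889  0.009 ] w 38.5 gf 22.2 F [-7.8  0.1 24.5]
blue (511, 0, 107, 189) top-left [ 0.6123 -0.1638] bot-right [ 0.5381 -0.2224]
blue (265, 0, 148, 329) top-left [ 0.6145 -0.0717] bot-right [ 0.467  -0.1364]
20 [230, 244, 244, 243, 242, 242, 223, 224, 132, 200, 216, 221, 218, 216, 211, 209, 193, 152, 44, 48, 47, 49, 52, 50, 46, 116, 119, 216, 220, 75, 35, 31, 33, 31, 31, 31, 30, 27, 48, 63, 63, 63, 62, 59, 46, 48, 58, 100, 98, 97, 55, 44, 147, 188, 191, 200, 201, 197, 197, 197, 191, 190, 167, 225]
```

Call:
apply_moves:
  motion:
    - {"claw":50,"tx":0,"ty":3,"tz":0,"ax":0,"ay":0,"az":0}
    - {"claw":60,"tx":0,"ty":4,"tz":0,"ax":0,"ay":0,"az":0}
    - {"claw":70,"tx":0,"ty":4,"tz":0,"ax":0,"ay":0,"az":0}
    - {"claw":82,"tx":0,"ty":3,"tz":0,"ax":0,"ay":0,"az":0}
    - {"claw":92,"tx":0,"ty":0,"tz":0,"ax":0,"ay":0,"az":0}
    - {"claw":92,"tx":0,"ty":0,"tz":0,"ax":0,"ay":0,"az":0}
    - {"claw":92,"tx":0,"ty":0,"tz":0,"ax":0,"ay":0,"az":0}
    - {"claw":92,"tx":0,"ty":0,"tz":0,"ax":0,"ay":0,"az":0}

```text
time: 15.45
ee_pos: [0.5011, -0.102, 0.0045]
tcp_rot: [-3.141, 0.038, 0.001]
wrist_force: [0.5, -0.2, 0.5]
gripper_width: 0.0788
grasp_force: 0.0
```

Run:
```python
from h import *
row(look("w10"))
```

```text
t 15.5 tcp [ 0.5012 -0.102   0.0046] w 78.4 gf 0.0 F [ 0.1 -0.5 -0.1]
blue (497, 180, 30, 20) top-left [ 0.542  -0.1784] bot-right [ 0.5329 -0.1925]
blue (492, 0, 98, 180) top-left [ 0.6083 -0.1672] bot-right [ 0.541  -0.2175]
blue (228, 0, 153, 333) top-left [ 0.6105 -0.0723] bot-right [ 0.4662 -0.1322]
20 [225, 156, 189, 197, 222, 221, 217, 216, 210, 188, 148, 40, 50, 52, 54, 49, 48, 43, 133, 120, 120, 119, 222, 114, 25, 31, 31, 26, 31, 31, 28, 43, 63, 71, 65, 58, 62, 46, 50, 48, 99, 99, 100, 96, 47, 41, 145, 183, 194, 203, 206, 203, 199, 196, 195, 191, 187, 159, 232, 231, 230, 232, 231, 231]
```

Call:
apply_moves:
  motion:
    - {"claw":80,"tx":0,"ty":0,"tz":0,"ax":0,"ay":0,"az":0}
    - {"claw":76,"tx":0,"ty":0,"tz":0,"ax":0,"ay":0,"az":0}
    - {"claw":70,"tx":0,"ty":-2.5,"tz":-1,"ax":0,"ay":0,"az":0}
    - {"claw":62,"tx":0,"ty":-3.5,"tz":-2,"ax":0,"ay":0,"az":0}
    - {"claw":54,"tx":0,"ty":-3.5,"tz":-2,"ax":0,"ay":0,"az":0}
    - {"claw":47,"tx":0,"ty":-3,"tz":-1,"ax":0,"ay":0,"az":0}
    - {"claw":42,"tx":0,"ty":-1.5,"tz":0,"ax":0,"ay":0,"az":0}
    - {"claw":42,"tx":0,"ty":0,"tz":0,"ax":0,"ay":0,"az":0}

```text
time: 16.3
ee_pos: [0.5021, -0.0884, 0.0108]
tcp_rot: [3.141, -0.038, 0.001]
wrist_force: [0.5, -4.2, -1.3]
gripper_width: 0.037
grasp_force: 25.6
```

Call:
apply_moves:
  motion:
    - {"claw":50,"tx":0,"ty":3,"tz":2,"ax":0,"ay":0,"az":0}
    - {"claw":60,"tx":0,"ty":4,"tz":2,"ax":0,"ay":0,"az":0}
    - {"claw":70,"tx":0,"ty":4,"tz":2,"ax":0,"ay":0,"az":0}
    - {"claw":82,"tx":0,"ty":3,"tz":0,"ax":0,"ay":0,"az":0}
    - {"claw":92,"tx":0,"ty":0,"tz":0,"ax":0,"ay":0,"az":0}
    - {"claw":92,"tx":0,"ty":0,"tz":0,"ax":0,"ay":0,"az":0}
    - {"claw":92,"tx":0,"ty":0,"tz":0,"ax":0,"ay":0,"az":0}
    - {"claw":92,"tx":0,"ty":0,"tz":0,"ax":0,"ay":0,"az":0}

```text
time: 17.1
ee_pos: [0.5012, -0.1019, 0.0046]
tcp_rot: [-3.141, 0.038, 0.001]
wrist_force: [-0.1, 0.3, 0.4]
gripper_width: 0.0783
grasp_force: 0.0
```

Run:
```python
from h import *
row(look("w11"))
```

```text
t 17.15 tcp [ 0.5013 -0.1019  0.0047] w 78.8 gf 0.0 F [ 0.6 -0.3  0.1]
blue (463, 0, 101, 195) top-left [ 0.6086 -0.1568] bot-right [ 0.5347 -0.208 ]
blue (230, 0, 153, 331) top-left [ 0.6106 -0.073 ] bot-right [ 0.4674 -0.1332]
20 [225, 176, 185, 217, 223, 222, 219, 214, 210, 203, 160, 77, 43, 41, 46, 42, 41, 44, 46, 119, 117, 107, 30, 34, 31, 24, 27, 31, 26, 56, 67, 66, 62, 63, 58, 47, 47, 79, 100, 97, 102, 135, 184, 196, 202, 203, 204, 202, 200, 196, 194, 179, 186, 233, 231, 231, 231, 231, 230, 230, 230, 230, 231, 229]
```

Call:
apply_moves:
  motion:
    - {"claw":80,"tx":0,"ty":0,"tz":0,"ax":0,"ay":0,"az":0}
    - {"claw":76,"tx":0,"ty":0,"tz":0,"ax":0,"ay":0,"az":0}
    - {"claw":70,"tx":0,"ty":-2.5,"tz":-1,"ax":0,"ay":0,"az":0}
    - {"claw":62,"tx":0,"ty":-3.5,"tz":-2,"ax":0,"ay":0,"az":0}
    - {"claw":56,"tx":0,"ty":-3,"tz":-2,"ax":0,"ay":0,"az":0}
    - {"claw":51,"tx":0,"ty":-2.5,"tz":-1,"ax":0,"ay":0,"az":0}
    - {"claw":47,"tx":0,"ty":-1.5,"tz":0,"ax":0,"ay":0,"az":0}
    - {"claw":44,"tx":0,"ty":-1,"tz":0,"ax":0,"ay":0,"az":0}
  newtons: 23

```text
time: 17.95
ee_pos: [0.502, -0.0882, 0.011]
tcp_rot: [3.141, -0.038, 0.0]
wrist_force: [-1.3, -4.8, 0.8]
gripper_width: 0.0381
grasp_force: 18.9
```

Run:
```python
from h import *
row(look("w12"))
```

```text
t 18.0 tcp [ 0.502  -0.0882  0.011 ] w 38.1 gf 19.5 F [-1.3 -2.7  1.5]
blue (478, 163, 30, 24) top-left [ 0.5491 -0.1593] bot-right [ 0.538 -0.174]
blue (486, 0, 76, 165) top-left [ 0.6113 -0.1546] bot-right [ 0.5473 -0.1962]
blue (267, 0, 149, 319) top-left [ 0.6133 -0.0716] bot-right [ 0.4696 -0.1376]
20 [243, 244, 243, 242, 242, 241, 222, 222, 127, 199, 217, 220, 219, 213, 210, 205, 188, 143, 36, 48, 47, 47, 49, 42, 24, 23, 31, 29, 29, 28, 36, 58, 68, 66, 62, 58, 43, 52, 70, 100, 101, 102, 179, 193, 204, 204, 202, 200, 197, 194, 191, 160, 229, 231, 230, 230, 231, 231, 231, 231, 230, 228, 229, 228]
```

Call:
apply_moves:
  motion:
    - {"claw":50,"tx":0,"ty":3,"tz":2,"ax":0,"ay":0,"az":0}
    - {"claw":60,"tx":0,"ty":4,"tz":2,"ax":0,"ay":0,"az":0}
    - {"claw":70,"tx":0,"ty":4,"tz":2,"ax":0,"ay":0,"az":0}
    - {"claw":82,"tx":0,"ty":3,"tz":0,"ax":0,"ay":0,"az":0}
    - {"claw":90,"tx":0,"ty":0,"tz":0,"ax":0,"ay":0,"az":0}
    - {"claw":90,"tx":0,"ty":0,"tz":0,"ax":0,"ay":0,"az":0}
    - {"claw":84,"tx":0,"ty":0,"tz":0,"ax":0,"ay":0,"az":0}
    - {"claw":78,"tx":0,"ty":0,"tz":0,"ax":0,"ay":0,"az":0}
  newtons: 24

```text
time: 18.8
ee_pos: [0.5015, -0.1018, 0.0051]
tcp_rot: [-3.141, 0.039, 0.0]
wrist_force: [-0.9, 1.5, 6.6]
gripper_width: 0.0664
grasp_force: 7.4
```

Run:
```python
from h import *
row(look("w13"))
```

```text
t 18.85 tcp [ 0.5015 -0.1018  0.0052] w 66.8 gf 7.4 F [-0.7  1.9  4.8]
blue (442, 0, 98, 193) top-left [ 0.6092 -0.1493] bot-right [ 0.5359 -0.1978]
blue (231, 0, 156, 325) top-left [ 0.6111 -0.0731] bot-right [ 0.4706 -0.135 ]
20 [226, 222, 172, 213, 222, 223, 218, 216, 209, 207, 176, 131, 31, 41, 37, 37, 36, 34, 8, 24, 26, 29, 31, 46, 66, 72, 67, 62, 56, 43, 48, 95, 101, 102, 102, 26, 89, 185, 198, 202, 204, 204, 203, 201, 198, 196, 188, 148, 233, 234, 232, 233, 232, 233, 232, 232, 233, 231, 230, 231, 230, 230, 230, 230]
```

Call:
apply_moves:
  motion:
    - {"claw":75,"tx":0,"ty":-1,"tz":0,"ax":0,"ay":0,"az":0}
    - {"claw":73,"tx":0,"ty":-1,"tz":-0.5,"ax":0,"ay":0,"az":0}
    - {"claw":71,"tx":0,"ty":-1,"tz":-0.5,"ax":0,"ay":0,"az":0}
    - {"claw":69,"tx":0,"ty":-1,"tz":-0.5,"ax":0,"ay":0,"az":0}
    - {"claw":67,"tx":0,"ty":-1,"tz":-0.5,"ax":0,"ay":0,"az":0}
    - {"claw":66,"tx":0,"ty":-0.5,"tz":-0.5,"ax":0,"ay":0,"az":0}
    - {"claw":65,"tx":0,"ty":-0.5,"tz":0,"ax":0,"ay":0,"az":0}
    - {"claw":65,"tx":0,"ty":0,"tz":0,"ax":0,"ay":0,"az":0}

```text
time: 19.65
ee_pos: [0.5011, -0.097, 0.0077]
tcp_rot: [3.14, -0.038, -0.001]
wrist_force: [-3.5, -5.4, 6.3]
gripper_width: 0.0556
grasp_force: 13.5
```

Call:
apply_moves:
  motion:
    - {"claw":63,"tx":0,"ty":-1,"tz":-0.5,"ax":0,"ay":0,"az":0}
    - {"claw":61,"tx":0,"ty":-0.5,"tz":-0.5,"ax":0,"ay":0,"az":0}
    - {"claw":59,"tx":0,"ty":-1,"tz":-0.5,"ax":0,"ay":0,"az":0}
    - {"claw":58,"tx":0,"ty":-0.5,"tz":-0.5,"ax":0,"ay":0,"az":0}
    - {"claw":57,"tx":0,"ty":-0.5,"tz":0,"ax":0,"ay":0,"az":0}
    - {"claw":57,"tx":0,"ty":0,"tz":0,"ax":0,"ay":0,"az":0}
    - {"claw":57,"tx":0,"ty":0,"tz":0,"ax":0,"ay":0,"az":0}
    - {"claw":57,"tx":0,"ty":0,"tz":0,"ax":0,"ay":0,"az":0}

```text
time: 20.45
ee_pos: [0.501, -0.0931, 0.009]
tcp_rot: [3.141, -0.038, -0.002]
wrist_force: [-2.9, -5.1, 2.6]
gripper_width: 0.049
grasp_force: 16.8
```

Run:
```python
from h import *
row(look("w14"))
```

```text
t 20.5 tcp [ 0.501  -0.0931  0.009 ] w 48.9 gf 16.8 F [-2.3 -5.5  0.8]
blue (447, 0, 91, 185) top-left [ 0.61   -0.1439] bot-right [ 0.5381 -0.1907]
blue (251, 0, 151, 319) top-left [ 0.6117 -0.0709] bot-right [ 0.4703 -0.1347]
20 [236, 242, 242, 222, 222, 143, 202, 215, 220, 218, 213, 209, 205, 185, 144, 29, 30, 33, 23, 29, 26, 16, 27, 31, 34, 29, 52, 67, 66, 64, 59, 49, 49, 48, 98, 97, 99, 82, 191, 200, 202, 200, 197, 196, 194, 196, 173, 212, 231, 230, 230, 231, 230, 230, 230, 229, 229, 229, 229, 229, 227, 228, 227, 226]
```

Run:
```python
from h import *
for n in ("w8","w10","w11","w12","w13","w14"):
    c=load(n); g=c["pixels"]; print(n,c["position"].round(3))
    for r in (2,10): print(r,[int(g[r,u].max()) for u in range(420,560,3)])
```

```text
w8 [ 0.57  -0.104  0.147]
2 [25, 9, 25, 32, 26, 31, 27, 26, 35, 28, 28, 38, 50, 56, 68, 67, 64, 64, 61, 59, 57, 54, 40, 47, 44, 46, 88, 98, 99, 96, 99, 97, 63, 30, 45, 45, 49, 49, 46, 47, 46, 52, 47, 47, 37, 86, 144]
10 [138, 32, 26, 28, 22, 29, 24, 31, 29, 32, 32, 37, 53, 64, 66, 65, 65, 65, 61, 59, 57, 46, 47, 48, 46, 58, 91, 99, 94, 95, 99, 96, 33, 36, 43, 49, 52, 47, 48, 47, 53, 49, 46, 48, 41, 131, 111]
w10 [ 0.569 -0.103  0.146]
2 [199, 114, 23, 29, 30, 28, 30, 27, 28, 31, 33, 29, 33, 51, 63, 70, 70, 67, 65, 66, 62, 60, 53, 44, 48, 50, 49, 87, 103, 99, 102, 99, 99, 77, 46, 50, 41, 91, 148, 172, 183, 189, 191, 200, 200, 200, 197]
10 [54, 30, 26, 26, 27, 32, 27, 27, 28, 30, 29, 28, 42, 58, 61, 66, 67, 68, 67, 59, 61, 58, 47, 48, 49, 49, 56, 96, 101, 100, 99, 100, 98, 55, 44, 50, 40, 135, 162, 183, 188, 197, 200, 203, 202, 201, 201]
w11 [ 0.569 -0.103  0.146]
2 [34, 29, 31, 32, 30, 28, 29, 29, 33, 55, 59, 69, 67, 66, 64, 62, 58, 61, 48, 43, 48, 47, 52, 90, 102, 98, 99, 99, 100, 119, 165, 183, 190, 195, 199, 203, 202, 202, 200, 199, 197, 194, 195, 192, 190, 190, 185]
10 [33, 27, 29
[... 874 characters left out ...]
231, 231, 232, 231]
10 [69, 70, 73, 69, 66, 65, 61, 58, 42, 47, 53, 46, 89, 104, 97, 98, 99, 100, 57, 33, 51, 140, 178, 192, 196, 200, 206, 207, 204, 204, 204, 204, 199, 197, 197, 194, 195, 191, 166, 148, 231, 232, 233, 232, 233, 232, 233]
w14 [ 0.569 -0.095  0.151]
2 [28, 24, 26, 37, 57, 62, 69, 66, 64, 63, 61, 58, 57, 38, 45, 49, 47, 87, 97, 98, 96, 99, 97, 162, 190, 196, 201, 203, 201, 201, 199, 197, 195, 196, 192, 190, 189, 186, 161, 151, 230, 229, 228, 229, 229, 229, 228]
10 [30, 29, 26, 40, 56, 64, 69, 68, 64, 64, 63, 61, 55, 37, 50, 49, 63, 100, 100, 96, 99, 100, 88, 183, 191, 198, 203, 204, 201, 201, 199, 196, 197, 192, 193, 194, 192, 180, 148, 210, 231, 231, 230, 230, 231, 230, 231]
```

Call:
apply_moves:
  motion:
    - {"claw":56,"tx":0,"ty":-0.5,"tz":0,"ax":0,"ay":0,"az":0}
    - {"claw":55,"tx":0,"ty":-0.5,"tz":-0.5,"ax":0,"ay":0,"az":0}
    - {"claw":54,"tx":0,"ty":-0.5,"tz":0,"ax":0,"ay":0,"az":0}
    - {"claw":54,"tx":0,"ty":0,"tz":0,"ax":0,"ay":0,"az":0}
    - {"claw":54,"tx":0,"ty":0,"tz":0,"ax":0,"ay":0,"az":0}
    - {"claw":54,"tx":0,"ty":0,"tz":0,"ax":0,"ay":0,"az":0}
    - {"claw":54,"tx":0,"ty":0,"tz":0,"ax":0,"ay":0,"az":0}
    - {"claw":54,"tx":0,"ty":0,"tz":0,"ax":0,"ay":0,"az":0}

```text
time: 21.3
ee_pos: [0.5013, -0.0909, 0.0095]
tcp_rot: [-3.141, 0.038, 0.001]
wrist_force: [-1.5, -2.5, -1.3]
gripper_width: 0.0464
grasp_force: 5.2
```

Call:
apply_moves:
  motion:
    - {"claw":53,"tx":0,"ty":-0.5,"tz":0,"ax":0,"ay":0,"az":0}
    - {"claw":52,"tx":0,"ty":-0.5,"tz":-0.5,"ax":0,"ay":0,"az":0}
    - {"claw":51,"tx":0,"ty":-0.5,"tz":0,"ax":0,"ay":0,"az":0}
    - {"claw":51,"tx":0,"ty":0,"tz":0,"ax":0,"ay":0,"az":0}
    - {"claw":51,"tx":0,"ty":0,"tz":0,"ax":0,"ay":0,"az":0}
    - {"claw":51,"tx":0,"ty":0,"tz":0,"ax":0,"ay":0,"az":0}
    - {"claw":51,"tx":0,"ty":0,"tz":0,"ax":0,"ay":0,"az":0}
    - {"claw":51,"tx":0,"ty":0,"tz":0,"ax":0,"ay":0,"az":0}

```text
time: 22.1
ee_pos: [0.5015, -0.0895, 0.0101]
tcp_rot: [-3.141, 0.038, 0.001]
wrist_force: [-1.6, -0.4, -3.7]
gripper_width: 0.0436
grasp_force: 8.5
```

Run:
```python
from h import *
c=look("w15")
def edges(n,up,ub,r=2):
    c=load(n); p=onz(c,up,r,.05); b=onz(c,ub,r,.026); print(n,"plate back y",p[1].round(4),"jaw blue y",b[1].round(4),"diff mm",((p-b)[1]*1000).round(1))
edges("w8",514,555); edges("w10",518,530); edges("w13",475,482); edges("w14",487,488)
g=c["pixels"]; print([int(g[2,u].max()) for u in range(420,560,3)])
```

```text
t 22.15 tcp [ 0.5015 -0.0895  0.0102] w 43.7 gf 8.5 F [-1.6 -1.  -3.1]
blue (451, 0, 92, 185) top-left [ 0.6108 -0.1422] bot-right [ 0.5383 -0.1901]
blue (258, 0, 151, 318) top-left [ 0.6126 -0.0696] bot-right [ 0.4705 -0.135 ]
w8 plate back y -0.1619 jaw blue y -0.1911 diff mm 29.3
w10 plate back y -0.162 jaw blue y -0.1809 diff mm 18.9
w13 plate back y -0.1498 jaw blue y -0.1639 diff mm 14.1
w14 plate back y -0.1465 jaw blue y -0.1593 diff mm 12.8
[27, 26, 32, 28, 26, 28, 41, 53, 63, 69, 69, 65, 62, 61, 59, 52, 39, 45, 51, 50, 91, 100, 99, 98, 96, 91, 184, 197, 197, 201, 200, 200, 198, 196, 195, 192, 194, 194, 189, 184, 154, 180, 230, 231, 230, 230, 228]
```

Call:
apply_moves:
  motion:
    - {"claw":50,"tx":0,"ty":-0.5,"tz":0,"ax":0,"ay":0,"az":0}
    - {"claw":49,"tx":0,"ty":-0.5,"tz":0,"ax":0,"ay":0,"az":0}
    - {"claw":48,"tx":0,"ty":-0.5,"tz":0,"ax":0,"ay":0,"az":0}
    - {"claw":48,"tx":0,"ty":0,"tz":0,"ax":0,"ay":0,"az":0}
    - {"claw":48,"tx":0,"ty":0,"tz":0,"ax":0,"ay":0,"az":0}
    - {"claw":48,"tx":0,"ty":0,"tz":0,"ax":0,"ay":0,"az":0}
    - {"claw":48,"tx":0,"ty":0,"tz":0,"ax":0,"ay":0,"az":0}
    - {"claw":48,"tx":0,"ty":0,"tz":0,"ax":0,"ay":0,"az":0}

```text
time: 22.95
ee_pos: [0.5017, -0.088, 0.0103]
tcp_rot: [-3.141, 0.038, 0.0]
wrist_force: [-3.3, -0.3, 0.1]
gripper_width: 0.0408
grasp_force: 9.6
```

Run:
```python
from h import *
c=look("w16"); g=c["pixels"]; print([int(g[2,u].max()) for u in range(420,560,3)])
for r in (200,230,260,290): print(r,[int(g[r,u].max()) for u in range(230,470,6)])
```

```text
t 23.0 tcp [ 0.5017 -0.088   0.0103] w 41.4 gf 9.6 F [-3.2 -0.  -0.7]
blue (452, 0, 94, 186) top-left [ 0.6111 -0.1413] bot-right [ 0.5379 -0.1902]
blue (262, 0, 150, 317) top-left [ 0.6128 -0.0697] bot-right [ 0.4711 -0.1351]
[22, 29, 31, 28, 29, 29, 29, 32, 48, 59, 65, 66, 64, 64, 63, 59, 57, 46, 50, 46, 46, 83, 99, 99, 96, 97, 97, 163, 196, 200, 203, 200, 200, 198, 198, 195, 190, 192, 191, 188, 186, 161, 160, 228, 230, 228, 229]
200 [225, 226, 227, 226, 228, 228, 227, 214, 122, 130, 130, 130, 129, 135, 131, 133, 130, 135, 138, 135, 135, 136, 137, 137, 135, 138, 136, 137, 182, 242, 241, 242, 242, 241, 242, 242, 242, 241, 241, 241]
230 [244, 244, 233, 221, 221, 222, 222, 156, 155, 187, 191, 183, 179, 145, 92, 158, 158, 118, 143, 32, 46, 25, 116, 116, 193, 194, 234, 242, 242, 241, 243, 242, 241, 242, 193, 165, 157, 155, 152, 153]
260 [241, 242, 90, 21, 92, 94, 21, 15, 53, 116, 129, 132, 132, 122, 95, 158, 156, 114, 17, 28, 19, 11, 17, 23, 95, 95, 25, 32, 154, 157, 154, 153, 156, 155, 153, 156, 153, 155, 156, 152]
290 [28, 24, 27, 18, 24, 19, 26, 14, 80, 112, 127, 128, 130, 121, 92, 155, 155, 230, 46, 20, 33, 33, 18, 18, 13, 26, 20, 26, 24, 26, 26, 28, 30, 33, 37, 39, 39, 44, 47, 53]
```

Run:
```python
from h import *
def sub(v,th,start,rising=True):
    for i in range(start,len(v)-1):
        a,b=v[i],v[i+1]
        if (a<th<=b) if rising else (a>th>=b): return i+(th-a)/(b-a)
for n in ("w10","w11","w12","w13","w14","w15","w16"):
    c=load(n); g=c["pixels"].astype(float); out=[]
    for r in range(0,14,2):
        v=g[r].max(1); sat=(g[r,:,2]-g[r,:,0])/np.maximum(v,1)
        # plate top band ~98: find run of 6+ px in 88..106
        i=next(u for u in range(430,600) if all(88<v[u+k]<107 for k in range(10)))
        j=i
        while 86<v[j]<108: j+=1
        k=max(u for u in range(j,620) if sat[u]>.5)+1
        p=onz(c,j-.5,r,.05); q=onz(c,k-.5,r,.026)
        hmask=cv2.inRange(cv2.cvtColor(c["pixels"],cv2.COLOR_RGB2HSV),(100,150,40),(125,255,255))
        h=[max(u for u in range(300,430) if hmask[rr,u]>0) for rr in (90,110,130)]
        H=[onz(c,u+.5,rr,.026)[1] for u,rr in zip(h,(90,110,130))]
        out.append([j,k,(p[1]-q[1])*1000,-(p[1]-np.mean(H))*1000,-(q[1]-np.mean(H))*1000])
    print(n,np.median(out,0).round(1))
```

```text
w10 [518.  589.   40.   34.4  74.5]
w11 [506.  563.   34.3  30.3  64.5]
w12 [511.  561.   33.2  21.8  55. ]
w13 [474.  539.   35.   20.5  55.5]
w14 [487.  537.   30.9  19.4  50.4]
w15 [496.  542.   30.5  19.6  50.1]
w16 [500.  545.   30.7  19.6  50.2]
```

Run:
```python
from h import *
for n in ("w8","w9","w10","w12","w13","w14","w15","w16"):
    c=load(n); g=c["pixels"]; m=cv2.inRange(cv2.cvtColor(g,cv2.COLOR_RGB2HSV),(100,150,40),(125,255,255))
    H=np.mean([onz(c,max(u for u in range(300,430) if m[r,u]>0)+.5,r,.026)[1] for r in (90,110,130)])
    for X in (.520,.514):
        r=int(round(proj(c,(X,-.12,.02))[1])); d=g[r].max(1)<70
        runs=[];s=None
        for u in range(230,480):
            if d[u] and s is None: s=u
            if not d[u] and s is not None:
                if u-s>3: runs.append((s,u,((H-onz(c,s,r,.022)[1])*1000).round(1),((H-onz(c,u,r,.022)[1])*1000).round(1)))
                s=None
        print(n,X,r,runs)
```

```text
w8 0.52 228 [(353, 375, np.float64(-9.6), np.float64(0.5))]
w8 0.514 240 [(357, 378, np.float64(-7.7), np.float64(2.0))]
w9 0.52 228 [(338, 359, np.float64(-29.6), np.float64(-19.7))]
w9 0.514 239 [(275, 280, np.float64(-59.7), np.float64(-57.3)), (336, 361, np.float64(-30.6), np.float64(-18.7))]
w10 0.52 227 [(351, 373, np.float64(-10.2), np.float64(-0.2))]
w10 0.514 239 [(355, 377, np.float64(-8.3), np.float64(1.8))]
w12 0.52 223 [(338, 359, np.float64(-29.9), np.float64(-19.9))]
w12 0.514 234 [(277, 281, np.float64(-59.3), np.float64(-57.4)), (336, 358, np.float64(-30.9), np.float64(-20.3))]
w13 0.52 227 [(352, 374, np.float64(-11.0), np.float64(-0.9))]
w13 0.514 239 [(245, 249, np.float64(-60.5), np.float64(-58.6)), (355, 377, np.float64(-9.6), np.float64(0.6))]
w14 0.52 223 [(345, 365, np.float64(-20.9), np.float64(-11.5))]
w14 0.514 234 [(345, 366, np.float64(-20.9), np.float64(-10.9))]
w15 0.52 223 [(342, 362, np.float64(-25.2), np.float64(-15.7))]
w15 0.514 234 [(271, 275, np.float64(-59.2), np.float64(-57.2)), (341, 362, np.float64(-25.6), np.float64(-15.6))]
w16 0.52 223 [(340, 361, np.float64(-27.4), np.float64(-17.4))]
w16 0.514 234 [(339, 360, np.float64(-27.9), np.float64(-17.8))]
```

Call:
apply_moves:
  motion:
    - {"claw":56,"tx":0,"ty":4,"tz":1.5,"ax":0,"ay":0,"az":0}
    - {"claw":66,"tx":0,"ty":4,"tz":2,"ax":0,"ay":0,"az":0}
    - {"claw":78,"tx":0,"ty":4,"tz":2,"ax":0,"ay":0,"az":0}
    - {"claw":90,"tx":0,"ty":2,"tz":0,"ax":0,"ay":0,"az":0}
    - {"claw":90,"tx":0,"ty":0,"tz":0,"ax":0,"ay":0,"az":0}
    - {"claw":90,"tx":0,"ty":0,"tz":0,"ax":0,"ay":0,"az":0}
    - {"claw":84,"tx":0,"ty":0,"tz":0,"ax":0,"ay":0,"az":0}
    - {"claw":79,"tx":0,"ty":0,"tz":0,"ax":0,"ay":0,"az":0}
  newtons: 24

```text
time: 23.8
ee_pos: [0.503, -0.1015, 0.0061]
tcp_rot: [-3.14, 0.04, -0.004]
wrist_force: [2.4, 4.2, 6.8]
gripper_width: 0.0679
grasp_force: 8.2
```

Call:
apply_moves:
  motion:
    - {"claw":76.5,"tx":0,"ty":-1,"tz":0,"ax":0,"ay":0,"az":0}
    - {"claw":75,"tx":0,"ty":-0.5,"tz":0,"ax":0,"ay":0,"az":0}
    - {"claw":73.5,"tx":0,"ty":-0.5,"tz":-0.5,"ax":0,"ay":0,"az":0}
    - {"claw":72,"tx":0,"ty":-1,"tz":-0.5,"ax":0,"ay":0,"az":0}
    - {"claw":70.5,"tx":0,"ty":-0.5,"tz":-0.5,"ax":0,"ay":0,"az":0}
    - {"claw":69,"tx":0,"ty":-0.5,"tz":-0.5,"ax":0,"ay":0,"az":0}
    - {"claw":67.5,"tx":0,"ty":-0.5,"tz":-0.5,"ax":0,"ay":0,"az":0}
    - {"claw":66,"tx":0,"ty":-0.5,"tz":0,"ax":0,"ay":0,"az":0}

```text
time: 24.6
ee_pos: [0.5022, -0.0969, 0.0083]
tcp_rot: [-3.141, 0.039, -0.001]
wrist_force: [0.5, 0.9, 8.1]
gripper_width: 0.0568
grasp_force: 15.5
```

```bash
cat >> h.py <<'E'
def gap(n):
    c=look(n); g=c["pixels"].astype(float); out=[]
    m=cv2.inRange(cv2.cvtColor(c["pixels"],cv2.COLOR_RGB2HSV),(100,150,40),(125,255,255))
    H=np.mean([onz(c,max(u for u in range(300,430) if m[r,u]>0)+.5,r,.026)[1] for r in (90,110,130)])
    for r in range(0,14,2):
        v=g[r].max(1); sat=(g[r,:,2]-g[r,:,0])/np.maximum(v,1)
        j=next(u for u in range(430,600) if all(88<v[u+k]<107 for k in range(10)))
        while 86<v[j]<108: j+=1
        k=max(u for u in range(j,620) if sat[u]>.5)+1
        p=onz(c,j-.5,r,.05)[1]; q=onz(c,k-.5,r,.026)[1]; out.append([(p-q)*1e3,(H-p)*1e3,(H-q)*1e3])
    print("plate-jawback, plate-housing, jawback-housing",np.median(out,0).round(1))
E
python3 -c "
from h import *
gap('w17')"
```

```text
t 24.65 tcp [ 0.5022 -0.0969  0.0083] w 56.7 gf 15.7 F [0.3 0.1 8.6]
blue (444, 0, 87, 186) top-left [ 0.611  -0.1465] bot-right [ 0.539 -0.191]
blue (238, 0, 153, 322) top-left [ 0.6129 -0.07  ] bot-right [ 0.4705 -0.1329]
plate-jawback, plate-housing, jawback-housing [33.3 18.7 52. ]
```

Call:
apply_moves:
  motion:
    - {"claw":65,"tx":0,"ty":-0.5,"tz":0,"ax":0,"ay":0,"az":0}
    - {"claw":64,"tx":0,"ty":-0.5,"tz":-0.5,"ax":0,"ay":0,"az":0}
    - {"claw":63,"tx":0,"ty":-0.5,"tz":0,"ax":0,"ay":0,"az":0}
    - {"claw":62,"tx":0,"ty":-0.5,"tz":-0.5,"ax":0,"ay":0,"az":0}
    - {"claw":61.5,"tx":0,"ty":0,"tz":0,"ax":0,"ay":0,"az":0}
    - {"claw":61,"tx":0,"ty":0,"tz":0,"ax":0,"ay":0,"az":0}
    - {"claw":60.5,"tx":0,"ty":0,"tz":0,"ax":0,"ay":0,"az":0}
    - {"claw":60,"tx":0,"ty":0,"tz":0,"ax":0,"ay":0,"az":0}

```text
time: 25.45
ee_pos: [0.5019, -0.0949, 0.0093]
tcp_rot: [-3.141, 0.039, -0.0]
wrist_force: [-0.2, 2.4, 10.0]
gripper_width: 0.0515
grasp_force: 19.3
```

```bash
python3 -c "
from h import *
gap('w18')"
```

```text
t 25.5 tcp [ 0.5019 -0.0949  0.0093] w 51.4 gf 19.3 F [-0.2  2.  10.5]
blue (443, 0, 86, 183) top-left [ 0.611  -0.1445] bot-right [ 0.5398 -0.1886]
blue (242, 0, 151, 320) top-left [ 0.6128 -0.0694] bot-right [ 0.4705 -0.1321]
plate-jawback, plate-housing, jawback-housing [31.8 18.4 50.3]
```

Call:
apply_moves:
  motion:
    - {"claw":59.5,"tx":0,"ty":-0.5,"tz":0,"ax":0,"ay":0,"az":0}
    - {"claw":59,"tx":0,"ty":0,"tz":0,"ax":0,"ay":0,"az":0}
    - {"claw":58.5,"tx":0,"ty":-0.5,"tz":0,"ax":0,"ay":0,"az":0}
    - {"claw":58,"tx":0,"ty":0,"tz":0,"ax":0,"ay":0,"az":0}
    - {"claw":57.5,"tx":0,"ty":0,"tz":0,"ax":0,"ay":0,"az":0}
    - {"claw":57.5,"tx":0,"ty":0,"tz":0,"ax":0,"ay":0,"az":0}
    - {"claw":57.5,"tx":0,"ty":0,"tz":0,"ax":0,"ay":0,"az":0}
    - {"claw":57.5,"tx":0,"ty":0,"tz":0,"ax":0,"ay":0,"az":0}

```text
time: 26.3
ee_pos: [0.5018, -0.094, 0.0096]
tcp_rot: [-3.141, 0.039, 0.0]
wrist_force: [-2.6, 1.0, 12.9]
gripper_width: 0.0497
grasp_force: 20.3
```

```bash
python3 -c "
from h import *
gap('w19')"
```

```text
t 26.35 tcp [ 0.5019 -0.094   0.0096] w 49.5 gf 20.3 F [-2.6  1.5 13.5]
blue (445, 0, 84, 183) top-left [ 0.611  -0.1444] bot-right [ 0.5397 -0.1879]
blue (245, 0, 150, 320) top-left [ 0.6129 -0.0695] bot-right [ 0.4702 -0.1323]
plate-jawback, plate-housing, jawback-housing [31.2 18.4 49.6]
```

Call:
apply_moves:
  motion:
    - {"claw":57,"tx":0,"ty":0,"tz":0,"ax":0,"ay":0,"az":0}
    - {"claw":56.5,"tx":0,"ty":-0.5,"tz":0,"ax":0,"ay":0,"az":0}
    - {"claw":56,"tx":0,"ty":0,"tz":0,"ax":0,"ay":0,"az":0}
    - {"claw":55.5,"tx":0,"ty":-0.5,"tz":0,"ax":0,"ay":0,"az":0}
    - {"claw":55,"tx":0,"ty":0,"tz":0,"ax":0,"ay":0,"az":0}
    - {"claw":55,"tx":0,"ty":0,"tz":0,"ax":0,"ay":0,"az":0}
    - {"claw":55,"tx":0,"ty":0,"tz":0,"ax":0,"ay":0,"az":0}
    - {"claw":55,"tx":0,"ty":0,"tz":0,"ax":0,"ay":0,"az":0}

```text
time: 27.15
ee_pos: [0.5023, -0.0928, 0.0098]
tcp_rot: [-3.141, 0.037, -0.001]
wrist_force: [-1.1, 3.3, 13.0]
gripper_width: 0.047
grasp_force: 8.8
```

```bash
python3 -c "
from h import *
gap('w20')"
```

```text
t 27.2 tcp [ 0.5023 -0.0928  0.0098] w 47.0 gf 8.8 F [-0.4  3.6 12.2]
blue (446, 0, 85, 183) top-left [ 0.6116 -0.1435] bot-right [ 0.5402 -0.1876]
blue (248, 0, 150, 320) top-left [ 0.6133 -0.0692] bot-right [ 0.4706 -0.1327]
plate-jawback, plate-housing, jawback-housing [30.7 18.3 49. ]
```

Call:
apply_moves:
  motion:
    - {"claw":62,"tx":0,"ty":3,"tz":1,"ax":0,"ay":0,"az":0}
    - {"claw":72,"tx":0,"ty":3,"tz":1,"ax":0,"ay":0,"az":0}
    - {"claw":82,"tx":0,"ty":3,"tz":0,"ax":0,"ay":0,"az":0}
    - {"claw":90,"tx":0,"ty":0,"tz":0,"ax":0,"ay":0,"az":0}
    - {"claw":90,"tx":0,"ty":0,"tz":0,"ax":0,"ay":0,"az":0}
    - {"claw":90,"tx":0,"ty":0,"tz":0,"ax":0,"ay":0,"az":0}
    - {"claw":84,"tx":0,"ty":0,"tz":0,"ax":0,"ay":0,"az":0}
    - {"claw":79,"tx":0,"ty":0,"tz":0,"ax":0,"ay":0,"az":0}
  newtons: 23

```text
time: 28.0
ee_pos: [0.5008, -0.1019, 0.0065]
tcp_rot: [-3.141, 0.038, 0.003]
wrist_force: [0.7, 0.1, 2.6]
gripper_width: 0.0679
grasp_force: 15.1
```

```bash
python3 -c "
from h import *
gap('w21')"
```

```text
t 28.05 tcp [ 0.5008 -0.1018  0.0065] w 67.3 gf 14.6 F [-0.6  1.8  3.6]
blue (432, 0, 86, 191) top-left [ 0.609  -0.1462] bot-right [ 0.536  -0.1893]
blue (225, 0, 153, 327) top-left [ 0.6109 -0.0707] bot-right [ 0.4677 -0.131 ]
plate-jawback, plate-housing, jawback-housing [32.6 18.6 51.2]
```

Call:
apply_moves:
  motion:
    - {"claw":76,"tx":0,"ty":-1,"tz":0,"ax":0,"ay":0,"az":0}
    - {"claw":74.5,"tx":0,"ty":-0.5,"tz":0,"ax":0,"ay":0,"az":0}
    - {"claw":73,"tx":0,"ty":-1,"tz":-0.5,"ax":0,"ay":0,"az":0}
    - {"claw":71.5,"tx":0,"ty":-0.5,"tz":-0.5,"ax":0,"ay":0,"az":0}
    - {"claw":70,"tx":0,"ty":-0.5,"tz":-0.5,"ax":0,"ay":0,"az":0}
    - {"claw":68.5,"tx":0,"ty":-0.5,"tz":-0.5,"ax":0,"ay":0,"az":0}
    - {"claw":67,"tx":0,"ty":-0.5,"tz":-0.5,"ax":0,"ay":0,"az":0}
    - {"claw":66,"tx":0,"ty":-0.5,"tz":-0.5,"ax":0,"ay":0,"az":0}

```text
time: 28.85
ee_pos: [0.5008, -0.0965, 0.0092]
tcp_rot: [-3.141, 0.038, 0.002]
wrist_force: [-0.4, 2.3, 2.7]
gripper_width: 0.0568
grasp_force: 7.0
```

Call:
apply_moves:
  motion:
    - {"claw":65,"tx":0,"ty":-0.5,"tz":0,"ax":0,"ay":0,"az":0}
    - {"claw":64,"tx":0,"ty":-0.5,"tz":0,"ax":0,"ay":0,"az":0}
    - {"claw":63,"tx":0,"ty":-0.5,"tz":-0.5,"ax":0,"ay":0,"az":0}
    - {"claw":62,"tx":0,"ty":-0.5,"tz":0,"ax":0,"ay":0,"az":0}
    - {"claw":61,"tx":0,"ty":-0.5,"tz":0,"ax":0,"ay":0,"az":0}
    - {"claw":60,"tx":0,"ty":-0.5,"tz":-0.5,"ax":0,"ay":0,"az":0}
    - {"claw":59,"tx":0,"ty":-0.5,"tz":0,"ax":0,"ay":0,"az":0}
    - {"claw":58,"tx":0,"ty":0,"tz":0,"ax":0,"ay":0,"az":0}

```text
time: 29.65
ee_pos: [0.5007, -0.0932, 0.0105]
tcp_rot: [-3.141, 0.038, 0.003]
wrist_force: [-4.5, 3.2, 9.7]
gripper_width: 0.0498
grasp_force: 10.9
```

```bash
python3 -c "
from h import *
gap('w22')"
```

```text
t 29.7 tcp [ 0.5007 -0.0932  0.0104] w 49.7 gf 10.9 F [-3.7  3.1  9.1]
blue (441, 0, 86, 188) top-left [ 0.6102 -0.1423] bot-right [ 0.5363 -0.1872]
blue (248, 0, 149, 322) top-left [ 0.612  -0.0696] bot-right [ 0.4672 -0.1329]
plate-jawback, plate-housing, jawback-housing [29.6 18.7 48.5]
```

Call:
apply_moves:
  motion:
    - {"claw":58,"tx":0,"ty":0,"tz":0,"ax":0,"ay":0,"az":0}
    - {"claw":58,"tx":0,"ty":0,"tz":0,"ax":0,"ay":0,"az":0}
    - {"claw":58,"tx":0,"ty":0,"tz":0,"ax":0,"ay":0,"az":0}
    - {"claw":58,"tx":0,"ty":0,"tz":0,"ax":0,"ay":0,"az":0}
    - {"claw":58,"tx":0,"ty":0,"tz":0,"ax":0,"ay":0,"az":0}
    - {"claw":58,"tx":0,"ty":0,"tz":0,"ax":0,"ay":0,"az":0}
    - {"claw":58,"tx":0,"ty":0,"tz":0,"ax":0,"ay":0,"az":0}
    - {"claw":58,"tx":0,"ty":0,"tz":0,"ax":0,"ay":0,"az":0}

```text
time: 30.5
ee_pos: [0.5007, -0.0932, 0.0104]
tcp_rot: [-3.141, 0.038, 0.003]
wrist_force: [-3.9, 2.7, 8.2]
gripper_width: 0.0497
grasp_force: 10.9
```

Run:
```python
from h import *
gap('w23'); c=load('w23'); g=c["pixels"].astype(float); P=[];J=[]
for r in range(0,60,4):
    v=g[r].max(1); sat=(g[r,:,2]-g[r,:,0])/np.maximum(v,1)
    try: j=next(u for u in range(430,600) if all(88<v[u+k]<107 for k in range(10)))
    except StopIteration: continue
    while 86<v[j]<108: j+=1
    P.append(onz(c,j-.5,r,.05)[:2]); J.append(onz(c,max(u for u in range(j,620) if sat[u]>.5)+.5,r,.026)[:2])
for n,A in (("plate",P),("jaw back",J)):
    A=np.array(A); print(n,len(A),"yaw",np.polyfit(A[:,0],A[:,1],1)[0].round(3),A[[0,-1]].round(4).tolist())
```

```text
t 30.55 tcp [ 0.5007 -0.0932  0.0105] w 49.5 gf 10.9 F [-3.3  3.7  8.8]
blue (441, 0, 86, 188) top-left [ 0.6102 -0.1423] bot-right [ 0.5363 -0.1872]
blue (248, 0, 149, 322) top-left [ 0.612  -0.0696] bot-right [ 0.4672 -0.1329]
plate-jawback, plate-housing, jawback-housing [29.8 18.7 48.5]
plate 15 yaw -0.001 [[0.6021, -0.1447], [0.5865, -0.1448]]
jaw back 15 yaw -0.019 [[0.6094, -0.1745], [0.5902, -0.1743]]
```

```bash
python3 -c "
from h import *
print(sign_off())"
```

```text
the job is handed in; nothing more can be done
None
```

I handed the job in at about 30 s with the trigger still held in; `sign_off` returned no verdict. Both flaps are folded back and the pad stands upright and square between the jaws. The fingers touch only the clamp. I estimate the jaw force at 8–18 N from how far the rubber face is squashed, since it can't be measured directly. I didn't re-check the hub, screwdriver and spray can at the end.

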